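# Set the spark gap of the antenna arrester with a gauge blade

### The job

Set the spark gap of the antenna arrester to the thickness of the yellow gauge: take the yellow gauge from the wooden rack, lower its blade into the open gap, centred on the electrodes, until its shoulders sit on top of them, and let go of it. Then gently push the sliding electrode by its black tab until it closes on the blade and just pinches it against the fixed electrode. Finally draw the gauge straight out without disturbing the setting and put it back upright and fully home in a rack slot; leave the red gauge, the mouse and the mug where they are.

Things in the scene. Friction and masses are not known exactly. Their poses are not given: they have to be found in the camera images.
- arrester: Spark-gap arrester fixed to the desk: wood base 84 (x) x 210 (y, -70 to +140) x 20 mm high. Origin on the desk under the inner face (plane y = 0) of the fixed brass electrode, which is 40 (x) x 36 (y = -36 to 0), top at z = 80. The sliding brass electrode faces it on the +y side. x runs along the electrode faces, y is the way the gap opens, z up.
- carriage (a joint): Slide of the sliding electrode: value = width of the gap (m), 0 to 0.025; moves along the arrester's y, stays where left, takes about 3 N. At gap g its brass block spans y = g to g + 36 mm (40 wide, top z = 81); its black push tab y = g + 80 to g + 90 mm, 36 wide, z = 22 to 84. Between them only a 34 mm high foot.
- push_tab (a point): Middle of the outer (+y) face of the black push tab, 60 mm above the desk; axes as the arrester's. Pushing here towards -y closes the gap.
- gap_seat (a point): Point fixed on the arrester, level with the top of the fixed electrode (80 mm above the desk), centred in x, 3 mm outside the fixed face (y = 3 mm): where the yellow gauge's origin is when its blade stands fully in and flat on the fixed electrode. Axes as the arrester's. The gap's floor is 60 mm below.
- gauge: Yellow-handled gauge, 0.12 kg. Origin at the centre of the shoulder plane, where handle meets blade. Steel blade below: 30 (x) x 6 thick (y) x 56 long, last 6 mm thinner. Handle above: 32 (x) x 26 (y) x 45 mm high, flat faces, overhanging the blade's flats by 10 mm (shoulders). Once pinched, fingers closing off-centre across the 26 mm would shove the slide; across the 32 mm they do not.
- gauge_thick: Red-handled gauge, bystander: same shape but with a 10 mm thick blade. Stands in the other rack slot.
- rack: Wooden gauge rack fixed to the desk, 80 (x) x 160 (y) x 70 high, origin at the centre of its underside; two slots open to the top.
- rack_hole0 (a point): Mouth centre of the slot at y = -40 mm in the rack's frame, on the rack's top (70 mm above the desk). Slot 36 (rack x) x 15 (rack y), 64 deep; a gauge fully home rests with its shoulders on the rack's top, origin at this point.
- rack_hole1 (a point): The same for the slot at y = +40 mm.
- mouse: Black computer mouse, bystander: 105 x 60 x 32 high.
- mug: Blue mug, bystander: 80 across, 90 tall.
Mind the look-alikes: they are no part of the job. Leave any green, pink or purple look-alike of the arrester alone.

How it is judged:
On the way, in this order (a step that is already met when the one before it is completed fails the run):
1. the yellow gauge's blade is fully down in the open gap: shoulders within 2.5 mm of the electrode top, centred within 8 mm along the faces, upright, the gap still open by more than 8 mm (x of gauge in the frame of gap_seat between -0.008 and 0.008 m and y of gauge in the frame of gap_seat between -0.003 and 0.012 m and z of gauge in the frame of gap_seat between -0.004 and 0.0025 m and angle between gauge's own z axis and vertical below 0.1 rad and value of joint carriage above 0.008 m), for 0.2 s.
2. with the gauge seated so and let go, the sliding electrode is pushed up to the blade: gap under 7 mm and at least 1 N on the blade (x of gauge in the frame of gap_seat between -0.008 and 0.008 m and y of gauge in the frame of gap_seat between -0.003 and 0.012 m and z of gauge in the frame of gap_seat between -0.004 and 0.0025 m and angle between gauge's own z axis and vertical below 0.1 rad and value of joint carriage below 0.007 m and contact force between gauge and arrester above 1 N and contact force between the fingers and gauge below 0.3 N), for 0.1 s.
3. the gauge is drawn right out above the electrodes, the gap still between 5.2 and 7 mm (z of gauge in the frame of gap_seat above 0.057 m and value of joint carriage between 0.0052 and 0.007 m), for 0.05 s.
At the end, for the whole second after the job is handed in: The gap stands between 5.2 and 7.0 mm, and the yellow gauge is at rest, upright (within 0.12 rad) and fully home in a rack slot: origin within 8 mm sideways of the slot's mouth and 4 mm of the rack's top (value of joint carriage between 0.0052 and 0.007 m and ((horizontal distance between gauge and rack_hole0 below 0.008 m and z of gauge in the frame of rack_hole0 between -0.004 and 0.004 m) or (horizontal distance between gauge and rack_hole1 below 0.008 m and z of gauge in the frame of rack_hole1 between -0.004 and 0.004 m)) and angle between gauge's own z axis and vertical below 0.12 rad and linear speed of gauge below 0.02 m/s); the robot touches nothing.
It fails at once if the fingers press on the arrester or its slide with more than 35 N (contact force between the fingers and arrester above 35 N).
It fails at once if the red gauge is moved more than 15 mm (distance of gauge_thick from where it was at the start of the episode above 0.015 m).
It fails at once if the mouse or mug is moved more than 20 mm (distance of any of mouse, mug from where it was at the start of the episode above 0.02 m).
It also fails if it takes over 64 s, if anything falls off the work surface, if the arm or the gripper's body presses on something with over 40 N, if the wrist force passes 120 N, or if a joint passes its speed limit or range.

### The arm

A 6-joint arm with a two-finger parallel gripper is mounted at the origin on the work surface. World frame = base frame: x ahead of the robot, y to its left, z up, the work surface at z = 0. Lengths are in m, angles in rad, forces in N, time in s.
With the tool pointing down it reaches from about 0.25 to 0.725 m from the base axis. Payload 4 kg.
Tool frame: the origin (TCP) lies at the very end of the fingers, on their centre line; the grasp point (between the pads) lies 19 mm behind it; z points along the fingers, y is the line along which they close (so a half turn about z gives the same grasp; the last joint's range is limited). The gripper opens to 85 mm and grips with 20 to 120 N. Pads are 22 mm wide; open, the fingers measure 114 mm over their backs; the gripper's body (76 mm by 85 mm) begins 54 mm behind the grasp point. The pads swing forward as they close: fully open they stand 13 mm farther back than shut.
Start: joints at [1.249, 0.241, 0.005, 1.335, 0, 1.571], TCP at [0.158, 0.474, 0.231] pointing down, gripper open.
Joint ranges: [-2.72, 2.72], [-1.05, 1.87], [-1.09, 1.28], [-1.99, 2.15], [-1.42, 1.44], [-3.14, 3.14]. Speed limits (rad/s): [2.79, 2.79, 3.14, 3.14, 3.14, 3.14].

### API

Orientations are given as a unit quaternion [x, y, z, w].
In Python, from workcell import monitor, viewer, job gives the robot as it stands.
- The arm moves only by the tool arm_command, never from a script. Its argument "increments" is a list of rows, each an object of numbers: "dx", "dy", "dz": the shift along the tool's x, y, z in cm; "wx", "wy", "wz": the turn, a rotation vector about the tool's x, y, z in rad; "grip": the finger opening in cm, from 0 to 8.54. In form: [{"dx": .., "dy": .., "dz": .., "wx": .., "wy": .., "wz": .., "grip": ..}, ...]. A call has 1 to 10 rows; each row is the pose to reach, as a shift and turn from the pose commanded when the call began, along the tool's axes at that moment; what a row does not reach only later rows make up. A row lasts 1/10 s, in which the tool goes at most 50 mm and 8.59 degrees, less where a joint would pass 70% of its speed; a pose out of reach is approached as far as the arm can. A call with a gripper value outside its range is refused whole. The fingers move at their own pace and stop on an object; the grip force is fixed at half the most. Time passes only in rows, so rows that repeat a pose let the fingers close. It gives the time, the measured TCP pose, the force, the opening and the grip force at its end, in the units of the state.
- monitor.get_obs(): the state, without advancing time (a new reading comes with each control period).
- viewer.camera(name): name is "side" or "top"; returns (picture, depth): 400x640x3 uint8, red, green, blue; 400x640 float32, m along the optical axis (not along the pixel's ray), 0 where there is no reading.
- viewer.get_calibration(name): a dict with "fovy" (degrees; the focal length in pixels is half the picture's height over the tangent of half this angle, whatever the lens; pixels are square), "cx", "cy" (the principal point, pixels), "view" (4x4, takes a point from world to camera coordinates). Camera axes: x right, y up, looking along -z (the intrinsics and any distortion apply to the point x, -y, -z); pixel columns grow to the right and rows downward; lengths in m; the calibration is good to about 2 mm. A picture is of the moment at which its call begins. get_calibration takes no time and is no camera call.
- job.job_done(): hands the job in; it is judged then, once.
The state is a dict: "clock": time; "joint_pos": joint angles; "joint_vel": joint speeds; "tau": joint torques, N m; "eef_pos": TCP position; "tool_rot": TCP orientation; "ft_force": force on the tool from outside, world axes, zero at the start; "ft_torque": the same for the moment, N m; "grip_width": finger opening in m; "grasp_force": force on a finger pad.
Only numpy, scipy, OpenCV 4.12 (cv2) and the standard library are available. Lean on these libraries where they do the work, as an engineer would, in place of code of your own. Each camera call takes 0.05 s, during which the arm holds its last target. There are 200 camera calls.

## Working session

There is one attempt and no reset: what is moved stays moved. The work goes in short steps, Python scripts to look and compute and a tool call to move; the robot and the scene stay as the last step left them, time stands still between calls to the robot, and variables do not carry over. Pictures are saved under pics/ and viewed, at most 12 in all, crops included, and the job is handed in when it is done.

Besides the shell and the picture viewer there is one more tool, called after "Request:" as name(argument=value, ...), one argument or row to a line, values as JSON. arm_command: Moves the arm, as the interface text tells. Its arguments: {"type":"object","properties":{"increments":{"type":"array","items":{"type":"object","properties":{"dx":{"type":"number"},"dy":{"type":"number"},"dz":{"type":"number"},"wx":{"type":"number"},"wy":{"type":"number"},"wz":{"type":"number"},"grip":{"type":"number"}}}}},"required":["increments"]}

```bash
mkdir -p pics; ls; python3 - <<'E'
from workcell import monitor, viewer
import cv2, numpy as np
for n in ("side","top"):
    im,d=viewer.camera(n); c=viewer.get_calibration(n)
    np.savez(f"{n}0.npz",im=im,d=d); cv2.imwrite(f"pics/{n}0.png",im[...,::-1])
    print(n,{k:(np.round(v,4).tolist() if k=='view' else v) for k,v in c.items()}, (d>0).mean())
print(monitor.get_obs())
E
```

```text
pics
side {'fovy': 56.22802783732326, 'cx': 322.6726404323435, 'cy': 202.86264026271513, 'view': [[-0.9191, -0.3941, -0.0031, 0.5097], [0.1989, -0.4706, 0.8596, -0.1681], [-0.3402, 0.7895, 0.5109, -0.696], [0.0, 0.0, 0.0, 1.0]]} 0.995890625
top {'fovy': 45.961436185267075, 'cx': 310.24371455088533, 'cy': 192.1331722450035, 'view': [[0.0287, -0.9996, 0.0067, -0.0362], [0.9816, 0.0295, 0.1887, -0.5433], [-0.1888, 0.0012, 0.982, -1.0503], [0.0, 0.0, 0.0, 1.0]]} 0.99613671875
{'clock': 0.1, 'joint_pos': array([1.24897352e+00, 2.41336623e-01, 3.83651181e-03, 1.33519808e+00,
       6.73707954e-06, 1.57080593e+00]), 'joint_vel': array([ 2.23484979e-03, -1.35891961e-03,  2.88250891e-03,  4.28110094e-04,
       -1.90706155e-04, -4.31486913e-05]), 'tau': array([ 4.89970753e-04, -3.73137081e+01,  2.53010774e+01,  1.08738404e-02,
        2.80130581e-05,  7.84452503e-07]), 'eef_pos': array([0.15796405, 0.47378451, 0.23049392]), 'tool_rot': array([ 1.60222572e-01,  9.87080454e-01, -9.38106090e-04, -1.55676439e-04]), 'ft_force': array([0.52768122, 0.90945119, 0.7155319 ]), 'ft_torque': array([-0.0252599 ,  0.02072076, -0.01327878]), 'grasp_force': 0.0, 'grip_width': 0.08522348576955317}
```

View pics/side0.png

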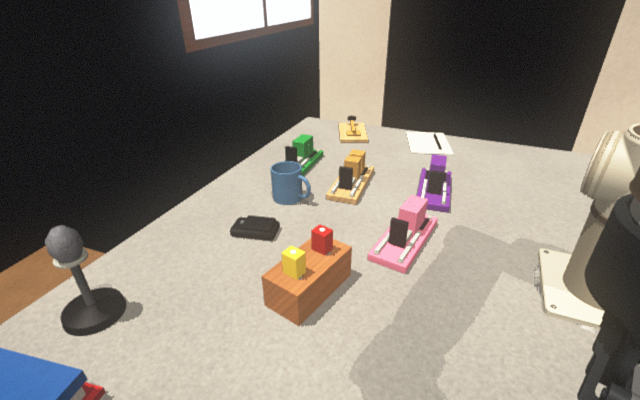

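View pics/top0.png

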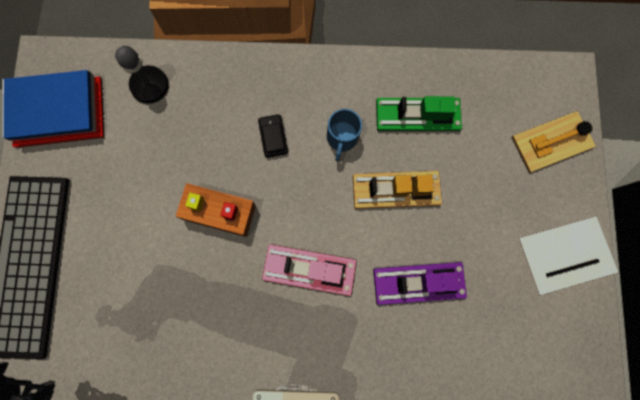

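The top view shows five arrester-like things. Green (419,113), pink (309,270) and purple (420,283) are the look-alikes. The telegraph key at (555,140) has no electrodes or tab. The one at (397,190) has a wood base, brass blocks and a black tab, so it is the arrester. The yellow gauge is at (194,201) and the red one at (229,211), both in the rack.

```bash
cat > h.py <<'E'
import numpy as np, cv2
from workcell import viewer, monitor
def cal(n):
    c=viewer.get_calibration(n); V=np.array(c['view']); f=200/np.tan(np.radians(c['fovy'])/2)
    return V,f,c['cx'],c['cy']
def ray(n,u,v):
    V,f,cx,cy=cal(n); u=np.atleast_1d(u).astype(float); v=np.atleast_1d(v).astype(float)
    d=np.stack([(u-cx)/f,-(v-cy)/f,-np.ones_like(u)],-1)@V[:3,:3]
    return -V[:3,:3].T@V[:3,3], d
def onz(n,u,v,z):
    o,d=ray(n,u,v); return o+d*((z-o[2])/d[:,2])[:,None]
def pts(n,D,m):
    v,u=np.nonzero(m&(D>0)); o,d=ray(n,u,v); return o+d*D[v,u][:,None],u,v
def meet(a,b):   # a,b=(name,u,v): closest point of two rays, miss
    (o1,d1),(o2,d2)=ray(*a),ray(*b); d1=d1[0];d2=d2[0]
    s=np.linalg.lstsq(np.stack([d1,-d2],1),o2-o1,rcond=None)[0]
    p,q=o1+s[0]*d1,o2+s[1]*d2; return (p+q)/2,np.linalg.norm(p-q)
def load(n,k=0):
    z=np.load(f"{n}{k}.npz"); return z['im'],z['d']
E
python3 - <<'E'
from h import *
np.set_printoptions(precision=4,suppress=True)
for n,boxes in (("top",[(330,230),(560,60),(230,320),(480,230),(130,250)]),("side",[(200,300),(330,340),(250,150),(330,140),(420,300)])):
    im,d=load(n)
    for u,v in boxes:
        m=np.zeros(d.shape,bool); m[v-3:v+4,u-3:u+4]=1
        P,_,_=pts(n,d,m); print(n,u,v,P.mean(0))
R={"yellow":((24,32),120,120),"red":((0,4),120,110)}
for n in("top","side"):
    im,d=load(n); H=cv2.cvtColor(im,cv2.COLOR_RGB2HSV)
    box={"top":(175,180,80,60),"side":(260,215,100,100)}[n]
    for k,((a,b),s,vv) in R.items():
        m=(H[...,0]>=a)&(H[...,0]<=b)&(H[...,1]>s)&(H[...,2]>vv)
        q=np.zeros_like(m); x,y,w,h=box; q[y:y+h,x:x+w]=1; m&=q
        P,u,v=pts(n,d,m)
        if len(P): 
            t=P[:,2]>np.percentile(P[:,2],95)-.006
            print(n,k,len(P),u.mean(),v.mean(),"top z",P[t,2].mean(),"c",P[t].mean(0),"min",P[t].min(0),"max",P[t].max(0), cv2.minAreaRect((P[t,:2]*1000).astype(np.float32)))
im,d=load("top"); a=cv2.resize(im[160:220,340:450],None,fx=7,fy=7,interpolation=2)
im,d=load("side"); b=cv2.resize(im[140:210,315:390],None,fx=7,fy=7,interpolation=2)
im,d=load("top"); c=cv2.resize(im[175:245,170:265],None,fx=4,fy=4,interpolation=2)
can=np.zeros((600,800,3),np.uint8); 
a=cv2.resize(im[160:220,340:450],None,fx=4,fy=4,interpolation=2); can[:240,:440]=a; can[250:530,:380]=c
s,_=load("side"); b=cv2.resize(s[145:205,320:380],None,fx=5,fy=5,interpolation=2); can[:300,450:750]=b
cv2.imwrite("pics/crop.png",can[...,::-1])
# arrester: points by height classes
im,d=load("top"); m=np.zeros(d.shape,bool); m[160:220,340:450]=1
P,u,v=pts("top",d,m); np.save("arr.npy",np.c_[P,u,v])
for r in range(172,208,4):
    print(r,[int(round(x*1000)) for x in P[(v==r),2][8:108:2]])
E
```

```text
top 330 230 [ 0.4625 -0.0706  0.0005]
top 560 60 [ 0.9228 -0.6589  0.0001]
top 230 320 [ 0.2459  0.1575 -0.    ]
top 480 230 [ 0.4732 -0.433   0.0007]
top 130 250 [ 0.4007  0.4058 -0.0003]
side 200 300 [0.6686 0.303  0.0001]
side 330 340 [0.4164 0.2922 0.0007]
side 250 150 [ 1.5919 -1.2201 -0.4419]
side 330 140 [ 0.7507 -0.5254  0.0009]
side 420 300 [0.299  0.1464 0.0007]
top yellow 148 192.60135135135135 200.41216216216216 top z 0.11600652656658152 c [0.5054 0.2363 0.116 ] min [0.489  0.2227 0.113 ] max [0.5226 0.2507 0.121 ] ((505.5939025878906, 236.32131958007812), (25.334354400634766, 31.584190368652344), 77.07538604736328)
top red 130 227.77692307692308 210.1769230769231 top z 0.11587445431721614 c [0.4864 0.1585 0.1159] min [0.4712 0.1452 0.1128] max [0.5025 0.1726 0.1204] ((486.88861083984375, 158.47889709472656), (24.16239356994629, 30.199665069580078), 76.91647338867188)
side yellow 173 292.84393063583815 252.98843930635837 top z 0.11500207989777143 c [0.5042 0.2415 0.115 ] min [0.488  0.2267 0.1111] max [0.5218 0.2545 0.1174] ((504.9030456542969, 239.503173828125), (26.0422
[... 1398 characters left out ...]
, 82, 80, 78, 82, 79, 84, 23, 42, 62, 76, 76, 77, 76, 72, 73, 72, 68, 20, 18, 21, 21, -5, -1, 1]
196 [-1, 0, 1, 16, 19, 21, 17, 24, 22, 21, 22, 30, 40, 21, 19, 21, 23, 19, 22, 19, 20, 19, 22, 35, 38, 31, 35, 29, 31, 31, 19, 19, 25, 27, 26, 25, 23, 26, 24, 22, 27, 25, 24, 24, 23, 25, 24, -3, -3, 3]
200 [0, 1, 2, 11, 18, 20, 28, 28, 29, 31, 27, 28, 29, 30, 32, 29, 26, 27, 29, 27, 29, 24, 27, 30, 30, 28, 27, 26, 28, 22, 23, 19, 20, 22, 18, 20, 18, 23, 21, 17, 25, 19, 21, 24, 20, 22, 18, 3, -1, 2]
204 [0, -1, -1, 6, 24, 20, 18, 21, 19, 18, 19, 21, 22, 22, 19, 22, 22, 23, 20, 22, 21, 19, 17, 20, 20, 19, 14, 17, 18, 20, 19, 17, 21, 19, 20, 20, 18, 19, 20, 22, 21, 22, 19, 22, 18, 17, 18, -3, -3, 2]
```

View pics/crop.png

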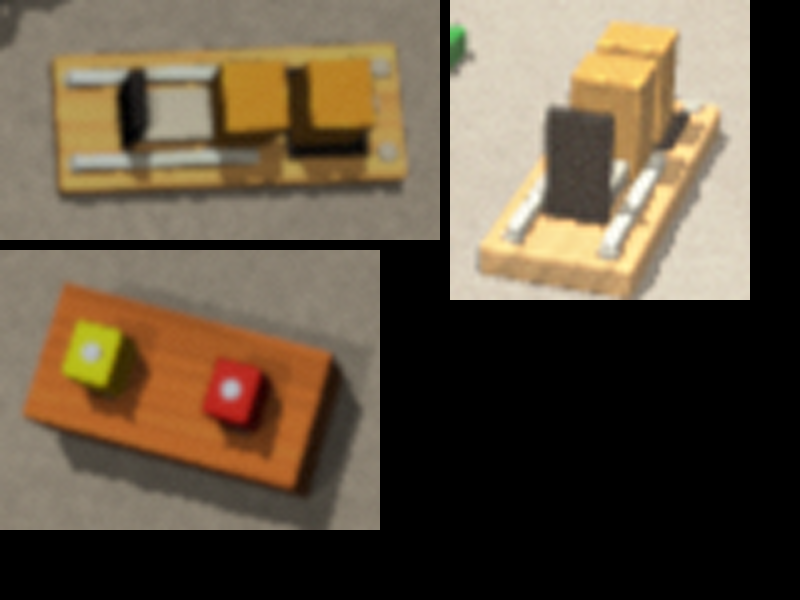

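The crop confirms it: wood base, two brass blocks with the gap open, and a black tab on the left (+y) side. The yellow gauge is in the left slot with a white dot on top. Next I'll measure poses.

```bash
python3 - <<'E'
from h import *
np.set_printoptions(precision=4,suppress=True)
boxT={"arr":(345,160,105,60),"rack":(170,175,95,75)}; boxS={"arr":(320,145,60,60),"rack":(255,215,105,105)}
dots={}
for n,box in(("top",boxT),("side",boxS)):
    im,d=load(n); H=cv2.cvtColor(im,cv2.COLOR_RGB2HSV)
    yy,xx=np.mgrid[:400,:640]; o,r=ray(n,xx.ravel(),yy.ravel()); Z=(o[2]+r[:,2]*d.ravel()).reshape(400,640); 
    Y=(o[1]+r[:,1]*d.ravel()).reshape(400,640)
    def inb(k): x,y,w,h=box[k]; m=np.zeros(d.shape,bool); m[y:y+h,x:x+w]=1; return m
    def rect(m,z,tag):
        m=cv2.morphologyEx(m.astype(np.uint8),cv2.MORPH_OPEN,np.ones((2,2)))
        k,L,S,C=cv2.connectedComponentsWithStats(m)
        for i in range(1,k):
            if S[i,4]<40: continue
            v,u=np.nonzero(L==i)
            # pixel corners to keep full extent
            uu=np.r_[u-.5,u+.5,u-.5,u+.5]; vv=np.r_[v-.5,v-.5,v+.5,v+.5]
            P=onz(n,uu,vv,z); print(n,tag,S[i,4],"px",C[i],"rect mm",cv2.minAreaRect((P[:,:2]*1000).astype(np.float32)),"centroid",onz(n,C[i][0],C[i][1],z)[0],"zmed",np.median(Z[L==i]))
    sat=H[...,1]>90
    rect(inb("arr")&sat&(Z>.072)&(H[...,2]>140)&(H[...,0]<30),.0805,"brass")
    rect(inb("arr")&(H[...,2]<80)&(Z>.07),.084,"tab")
    rect(inb("arr")&(Z>.012),.02,"base")
    rect(inb("rack")&(Z>.064)&(Z<.078),.07,"racktop")
    rect(inb("rack")&(Z>.108),.115,"handles")
    w=inb("rack")&(H[...,1]<70)&(Z>.108)
    k,L,S,C=cv2.connectedComponentsWithStats(w.astype(np.uint8))
    dots[n]=sorted([tuple(C[i]) for i in range(1,k) if S[i,4]>3]); print(n,dots[n])
for a,b in zip(dots["top"],dots["side"]): print("dot",meet(("top",)+a,("side",)+b))
E
```

```text
top brass 249 px [404.5261 184.4297] rect mm ((562.9893798828125, -235.1830596923828), (40.41960525512695, 37.38924026489258), 7.031806468963623) centroid [ 0.5631 -0.2351  0.0805] zmed 0.08162357230126882
top brass 258 px [426.1163 183.814 ] rect mm ((565.622314453125, -284.5016784667969), (39.717247009277344, 38.30517578125), 1.7344602346420288) centroid [ 0.566  -0.2845  0.0805] zmed 0.0804675866065423
top tab 74 px [374.9459 186.4865] rect mm ((555.5260620117188, -167.10577392578125), (37.344913482666016, 11.409926414489746), 0.21817433834075928) centroid [ 0.5555 -0.167   0.084 ] zmed 0.08335083529426002
top base 2996 px [397.8385 190.4269] rect mm ((561.1114501953125, -231.25177001953125), (87.29808807373047, 212.736328125), 3.90820050239563) centroid [ 0.5608 -0.2312  0.02  ] zmed 0.024438044485830646
top racktop 1974 px [216.0831 210.2087] rect mm ((493.91961669921875, 194.97283935546875), (164.06381225585938, 83.14179229736328), 76.6451416015625) centroid [0.4923 0.193  0.07  ] zmed 0.07015876308717983
top handles 182 px [194.0275 201.8681] rect mm ((502.6835632324219, 233.1
[... 1285 characters left out ...]
579121
side handles 210 px [322.6048 231.9619] rect mm ((482.7362060546875, 166.9638214111328), (36.406089782714844, 39.87226867675781), 77.26597595214844) centroid [0.4825 0.1675 0.115 ] zmed 0.11495236960053762
side handles 260 px [293.7808 254.4077] rect mm ((501.105712890625, 244.0948944091797), (34.65079879760742, 39.700260162353516), 76.85502624511719) centroid [0.501  0.2445 0.115 ] zmed 0.11473200368842329
side [(np.float64(292.6190476190476), np.float64(251.42857142857142)), (np.float64(321.7142857142857), np.float64(229.14285714285714))]
dot (array([0.5067, 0.2374, 0.1142]), np.float64(0.0002700293819689792))
dot (array([0.4878, 0.1597, 0.1148]), np.float64(0.00041328500978512594))
```

Request:
arm_command(
  increments=[
    {"dx": -40.5, "dy": -11.5, "dz": 6.0, "wz": 1.485, "grip": 6},
    {"dx": -40.5, "dy": -11.5, "dz": 6.0, "wz": 1.485, "grip": 6},
    {"dx": -40.5, "dy": -11.5, "dz": 6.0, "wz": 1.485, "grip": 6},
    {"dx": -40.5, "dy": -11.5, "dz": 6.0, "wz": 1.485, "grip": 6},
    {"dx": -40.5, "dy": -11.5, "dz": 6.0, "wz": 1.485, "grip": 6},
    {"dx": -40.5, "dy": -11.5, "dz": 6.0, "wz": 1.485, "grip": 6},
    {"dx": -40.5, "dy": -11.5, "dz": 6.0, "wz": 1.485, "grip": 6},
    {"dx": -40.5, "dy": -11.5, "dz": 6.0, "wz": 1.485, "grip": 6},
    {"dx": -40.5, "dy": -11.5, "dz": 6.0, "wz": 1.485, "grip": 6},
    {"dx": -40.5, "dy": -11.5, "dz": 6.0, "wz": 1.485, "grip": 6},
  ],
)

```text
validation failed for argument at $.in...
```

Request:
arm_command(
  increments=[
    {"grip": 6},
    {"grip": 6},
    {"grip": 6},
  ],
)

```text
validation failed for argument at $.in...
```

```bash
cat >> h.py <<'E'
from scipy.spatial.transform import Rotation as Ro
def go(target=None,yaw=None):
    """pose + the shift to a world TCP target (cm, tool axes) and wz to put tool y at world yaw (deg, mod 180)"""
    s=monitor.get_obs(); R=Ro.from_quat(s['tool_rot']).as_matrix(); p=s['eef_pos']
    ya=np.degrees(np.arctan2(R[1,1],R[0,1])); print("t",round(s['clock'],2),"p",np.round(p,4),"tooly",round(ya,2),"tilt",np.round(R[:2,2],4),"F",np.round(s['ft_force'],1),"w",round(s['grip_width'],4),"gf",s['grasp_force'])
    if target is not None: print(" shift cm",np.round(R.T@(np.array(target)-p)*100,2))
    if yaw is not None: print(" wz",round(-np.radians((yaw-ya+90)%180-90),3))
E
python3 - <<'E'
from h import *
np.set_printoptions(precision=4,suppress=True)
go([.5058,.2364,.09],-13.5)
# finer arrester: subpixel edges of brass blocks along rows, first picture
im,d=load("top"); g=im.astype(float)
for r in range(177,191):
    row=im[r,392:440]; print(r,[int(x) for x in row[:,0]])
im2,d2=viewer.camera("side"); np.savez("side1.npz",im=im2,d=d2); cv2.imwrite("pics/side1.png",cv2.resize(im2[120:330,200:480],None,fx=2.8,fy=2.8)[...,::-1])
E
```

```text
t 0.1 p [0.158  0.4738 0.2305] tooly 71.56 tilt [-0.0006 -0.0018] F [0.5 0.9 0.7] w 0.0852 gf 0.0
 shift cm [-40.51 -11.49  14.07]
 wz 1.485
177 [171, 148, 116, 128, 171, 185, 185, 185, 185, 186, 184, 184, 184, 184, 185, 185, 185, 180, 160, 115, 85, 75, 75, 78, 101, 147, 177, 183, 184, 185, 183, 185, 184, 184, 184, 186, 184, 184, 184, 181, 171, 157, 159, 159, 158, 160, 166, 149]
178 [159, 120, 91, 121, 171, 184, 184, 184, 185, 184, 184, 186, 183, 186, 185, 185, 183, 181, 158, 104, 55, 45, 51, 60, 88, 136, 175, 183, 184, 184, 183, 186, 185, 185, 184, 185, 186, 186, 185, 181, 168, 146, 147, 150, 151, 157, 169, 155]
179 [124, 85, 74, 122, 170, 184, 185, 186, 183, 183, 183, 185, 184, 184, 184, 185, 186, 180, 161, 112, 63, 50, 56, 57, 77, 128, 173, 184, 184, 185, 185, 185, 184, 187, 185, 184, 184, 183, 185, 182, 171, 153, 152, 156, 158, 165, 174, 163]
180 [82, 63, 69, 118, 170, 183, 185, 185, 185, 184, 185, 185, 185, 185, 186, 184, 186, 181, 168, 125, 71, 52, 55, 55, 72, 123, 169, 185, 183, 187, 184, 185, 186, 186, 186, 184, 184, 183, 184, 182, 173, 166, 171, 178, 179, 179, 180, 165]
181 
[... 1664 characters left out ...]
 77, 58, 69, 121, 172, 186, 186, 185, 186, 184, 185, 187, 185, 184, 183, 185, 185, 180, 153, 91, 59, 54, 54, 64, 104, 154, 178, 184, 185, 185, 185, 184, 185, 185, 184, 185, 184, 183, 184, 181, 171, 167, 179, 182, 185, 180, 174]
189 [130, 80, 55, 68, 118, 170, 184, 184, 184, 185, 186, 185, 182, 186, 185, 182, 184, 185, 180, 155, 97, 61, 55, 58, 61, 95, 143, 175, 184, 184, 184, 184, 184, 186, 185, 185, 186, 183, 182, 181, 180, 178, 177, 182, 183, 184, 184, 176]
190 [139, 84, 55, 67, 117, 172, 184, 184, 184, 183, 183, 183, 181, 181, 180, 179, 180, 177, 175, 151, 101, 64, 54, 56, 60, 84, 135, 168, 177, 177, 177, 178, 178, 179, 178, 176, 176, 173, 165, 165, 167, 167, 174, 183, 184, 185, 183, 179]
```

View pics/side1.png

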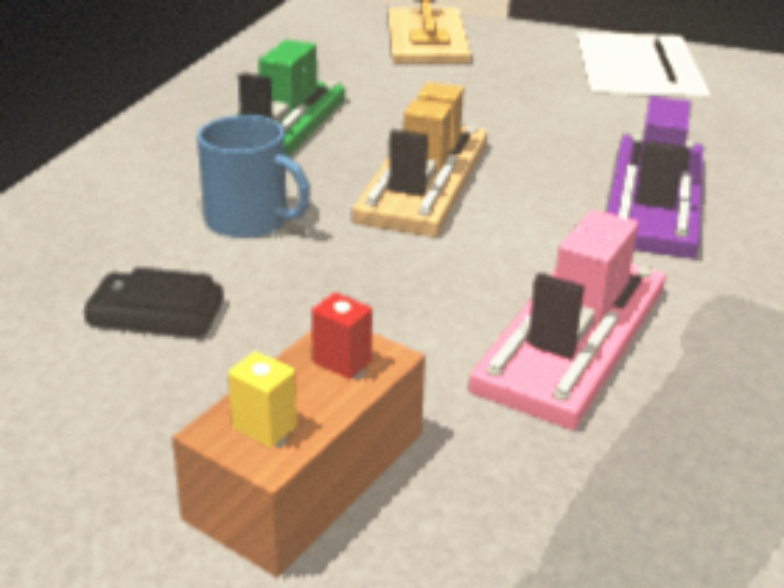

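The move was refused, so I'll send every key this time. The picture shows the untouched scene.

Request:
arm_command(
  increments=[
    {"dx": -40.5, "dy": -11.5, "dz": 6.0, "wx": 0.0, "wy": 0.0, "wz": 1.485, "grip": 6.0},
    {"dx": -40.5, "dy": -11.5, "dz": 6.0, "wx": 0.0, "wy": 0.0, "wz": 1.485, "grip": 6.0},
    {"dx": -40.5, "dy": -11.5, "dz": 6.0, "wx": 0.0, "wy": 0.0, "wz": 1.485, "grip": 6.0},
    {"dx": -40.5, "dy": -11.5, "dz": 6.0, "wx": 0.0, "wy": 0.0, "wz": 1.485, "grip": 6.0},
    {"dx": -40.5, "dy": -11.5, "dz": 6.0, "wx": 0.0, "wy": 0.0, "wz": 1.485, "grip": 6.0},
    {"dx": -40.5, "dy": -11.5, "dz": 6.0, "wx": 0.0, "wy": 0.0, "wz": 1.485, "grip": 6.0},
    {"dx": -40.5, "dy": -11.5, "dz": 6.0, "wx": 0.0, "wy": 0.0, "wz": 1.485, "grip": 6.0},
    {"dx": -40.5, "dy": -11.5, "dz": 6.0, "wx": 0.0, "wy": 0.0, "wz": 1.485, "grip": 6.0},
    {"dx": -40.5, "dy": -11.5, "dz": 6.0, "wx": 0.0, "wy": 0.0, "wz": 1.485, "grip": 6.0},
    {"dx": -40.5, "dy": -11.5, "dz": 6.0, "wx": 0.0, "wy": 0.0, "wz": 1.485, "grip": 6.0},
  ],
)

```text
clock: 1.15
eef_pos: [0.5083, 0.2342, 0.1698]
tool_rot: [0.789, 0.615, -0.001, 0.0]
ft_force: [-0.6, -0.0, -1.1]
grip_width: 0.06
grasp_force: 0.0
```

```bash
python3 - <<'E'
from h import *
np.set_printoptions(precision=4,suppress=True)
im2,d2=viewer.camera("side"); np.savez("side1.npz",im=im2,d=d2); cv2.imwrite("pics/side2.png",cv2.resize(im2[150:330,200:400],None,fx=3,fy=3)[...,::-1])
go([.5058,.2364,.076],-13.5)
im,d=load("top")
def edge(row,a,b,th=120):
    x=im[row,a:b,0].astype(float); 
    i=np.nonzero(np.diff(np.sign(x-th)))[0][0]; return a+i+(x[i]-th)/(x[i]-x[i+1])
rows=np.arange(180,190)
for nm,a,b,z in(("mv_left",393,400,.081),("mv_right",406,415,.081),("fx_left",412,422,.08)):
    P=np.array([onz("top",edge(r,a,b),r,z)[0] for r in rows]); k=np.polyfit(P[:,0],P[:,1],1); print(nm,P[len(P)//2],"y at x=.56",np.polyval(k,.56),"slope",k[0])
# top/bottom edges in columns (block x extents): red channel profiles
for c in (402,406,424,428): print(c,[int(x) for x in im[168:200,c,0]], onz("top",c,174,.08)[0])
E
```

```text
t 1.2 p [0.5071 0.2353 0.17  ] tooly -14.25 tilt [-0.0018 -0.0009] F [-0.7  0.8  0.1] w 0.0601 gf 0.0
 shift cm [ 0.09 -0.14  9.4 ]
 wz -0.013
mv_left [ 0.561 -0.215  0.081] y at x=.56 -0.21484499574648347 slope 0.11154936856731827
mv_right [ 0.5621 -0.2509  0.081 ] y at x=.56 -0.2508773852579216 slope 0.026457542389363927
fx_left [ 0.5627 -0.2638  0.08  ] y at x=.56 -0.26414838483262937 slope 0.03175638946217634
402 [131, 133, 136, 143, 161, 176, 177, 175, 181, 184, 184, 183, 185, 186, 184, 185, 185, 184, 184, 185, 184, 186, 183, 166, 126, 75, 55, 55, 63, 84, 104, 111] [ 0.5875 -0.2296  0.08  ]
406 [138, 138, 142, 150, 168, 180, 180, 179, 183, 185, 185, 184, 186, 185, 185, 184, 186, 185, 185, 185, 184, 185, 180, 160, 109, 67, 55, 66, 86, 105, 110, 114] [ 0.5878 -0.2388  0.08  ]
424 [137, 131, 131, 152, 176, 183, 185, 185, 185, 184, 185, 184, 186, 183, 185, 184, 185, 185, 184, 182, 184, 184, 178, 144, 84, 54, 49, 38, 20, 15, 34, 78] [ 0.589  -0.2802  0.08  ]
428 [137, 138, 140, 158, 175, 175, 172, 180, 185, 184, 186, 184, 184, 182, 184, 185, 184, 184, 185, 184, 185, 186, 176, 143, 82, 50, 45, 29, 13, 17, 43, 82] [ 0.5893 -0.2894  0.08  ]
```

View pics/side2.png

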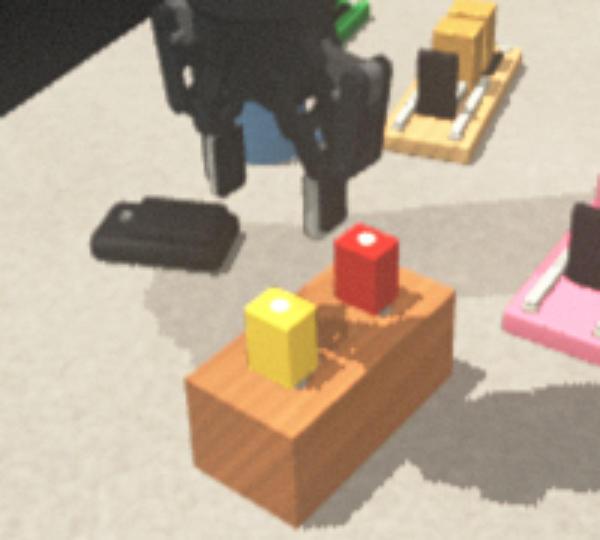

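The side view shows the open fingers straddling above the yellow handle. Now descend, grasp and lift.

Request:
arm_command(
  increments=[
    {"dx": 0.1, "dy": -0.1, "dz": 3.0, "wx": 0.0, "wy": 0.0, "wz": -0.013, "grip": 6.0},
    {"dx": 0.1, "dy": -0.1, "dz": 6.0, "wx": 0.0, "wy": 0.0, "wz": -0.013, "grip": 6.0},
    {"dx": 0.1, "dy": -0.1, "dz": 8.0, "wx": 0.0, "wy": 0.0, "wz": -0.013, "grip": 6.0},
    {"dx": 0.1, "dy": -0.1, "dz": 9.3, "wx": 0.0, "wy": 0.0, "wz": -0.013, "grip": 6.0},
    {"dx": 0.1, "dy": -0.1, "dz": 9.3, "wx": 0.0, "wy": 0.0, "wz": -0.013, "grip": 6.0},
    {"dx": 0.1, "dy": -0.1, "dz": 9.3, "wx": 0.0, "wy": 0.0, "wz": -0.013, "grip": 6.0},
    {"dx": 0.1, "dy": -0.1, "dz": 9.3, "wx": 0.0, "wy": 0.0, "wz": -0.013, "grip": 4.0},
    {"dx": 0.1, "dy": -0.1, "dz": 9.3, "wx": 0.0, "wy": 0.0, "wz": -0.013, "grip": 3.0},
    {"dx": 0.1, "dy": -0.1, "dz": 9.3, "wx": 0.0, "wy": 0.0, "wz": -0.013, "grip": 2.5},
    {"dx": 0.1, "dy": -0.1, "dz": 9.3, "wx": 0.0, "wy": 0.0, "wz": -0.013, "grip": 2.5},
  ],
)

```text
clock: 2.2
eef_pos: [0.5062, 0.2389, 0.0798]
tool_rot: [0.781, 0.624, 0.001, 0.0]
ft_force: [0.7, 0.9, 5.7]
grip_width: 0.0309
grasp_force: 59.9
```

Request:
arm_command(
  increments=[
    {"dx": 0.0, "dy": 0.0, "dz": 0.0, "wx": 0.0, "wy": 0.0, "wz": 0.0, "grip": 2.5},
    {"dx": 0.0, "dy": 0.0, "dz": 0.0, "wx": 0.0, "wy": 0.0, "wz": 0.0, "grip": 2.5},
  ],
)

```text
clock: 2.4
eef_pos: [0.5062, 0.2389, 0.0798]
tool_rot: [0.781, 0.624, 0.001, 0.0]
ft_force: [-0.2, 0.5, 6.2]
grip_width: 0.0315
grasp_force: 59.9
```

```bash
python3 - <<'E'
from h import *
go([.5655,-.2572,.17],4.0)
E
```

```text
t 2.4 p [0.5062 0.2389 0.0798] tooly -12.77 tilt [0.0026 0.0015] F [-0.2  0.5  6.2] w 0.0315 gf 59.86669421195984
 shift cm [-47.05  16.77  -9.08]
 wz -0.293
```

Request:
arm_command(
  increments=[
    {"dx": 0.0, "dy": 0.0, "dz": -1.0, "wx": 0.0, "wy": 0.0, "wz": 0.0, "grip": 2.5},
    {"dx": 0.0, "dy": 0.0, "dz": -3.0, "wx": 0.0, "wy": 0.0, "wz": 0.0, "grip": 2.5},
    {"dx": 0.0, "dy": 0.0, "dz": -5.0, "wx": 0.0, "wy": 0.0, "wz": 0.0, "grip": 2.5},
    {"dx": 0.0, "dy": 0.0, "dz": -7.5, "wx": 0.0, "wy": 0.0, "wz": 0.0, "grip": 2.5},
    {"dx": 0.0, "dy": 0.0, "dz": -10.0, "wx": 0.0, "wy": 0.0, "wz": 0.0, "grip": 2.5},
    {"dx": 0.0, "dy": 0.0, "dz": -11.0, "wx": 0.0, "wy": 0.0, "wz": 0.0, "grip": 2.5},
    {"dx": 0.0, "dy": 0.0, "dz": -11.0, "wx": 0.0, "wy": 0.0, "wz": 0.0, "grip": 2.5},
    {"dx": 0.0, "dy": 0.0, "dz": -11.0, "wx": 0.0, "wy": 0.0, "wz": 0.0, "grip": 2.5},
  ],
)

```text
clock: 3.2
eef_pos: [0.5047, 0.2381, 0.1873]
tool_rot: [0.781, 0.624, -0.001, -0.0]
ft_force: [-0.1, -0.0, -1.5]
grip_width: 0.0311
grasp_force: 59.4
```

```bash
python3 - <<'E'
from h import *
im2,d2=viewer.camera("side"); np.savez("side2.npz",im=im2,d=d2)
im,d=viewer.camera("top"); np.savez("top2.npz",im=im,d=d)
go([.5655,-.2572,.19],4.0)
cv2.imwrite("pics/s3.png",np.hstack([cv2.resize(im2[100:330,180:400],(390,408)),cv2.resize(im[140:260,150:270],(400,408))])[...,::-1])
E
```

```text
t 3.3 p [0.5042 0.2379 0.1866] tooly -12.78 tilt [-0.003  -0.0014] F [ 0.5  0.5 -1.4] w 0.0314 gf 59.43418622016907
 shift cm [-46.93  16.92  -0.29]
 wz -0.293
```

View pics/s3.png

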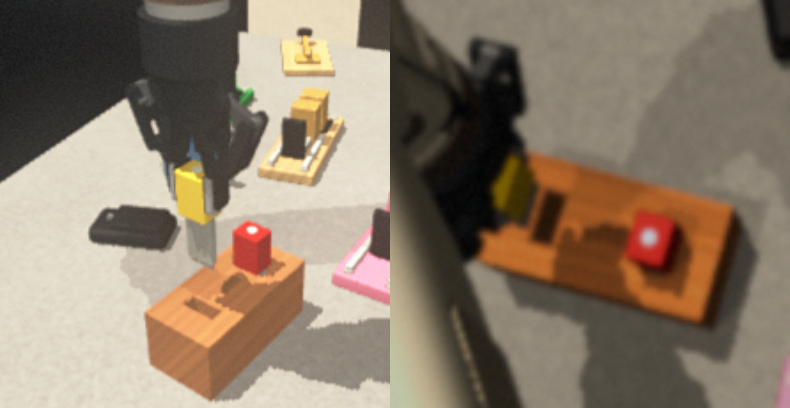

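The side view shows the yellow gauge held upright and clear of the rack, and the empty slot shows in both views. Next: the gauge-to-tool offset and the slot centre.

```bash
python3 - <<'E'
from h import *
np.set_printoptions(precision=4,suppress=True)
s=monitor.get_obs(); R=Ro.from_quat(s['tool_rot']).as_matrix(); p=s['eef_pos']; print(R)
for n in("side","top"):
    im,d=load(n,2); H=cv2.cvtColor(im,cv2.COLOR_RGB2HSV)
    box=(slice(170,240),slice(270,310)) if n=="side" else (slice(180,210),slice(175,195))
    q=np.zeros(d.shape,bool); q[box]=1
    m=q&(H[...,0]>=20)&(H[...,0]<=34)&(H[...,1]>120)&(H[...,2]>60)
    m=cv2.erode(m.astype(np.uint8),np.ones((3,3)))>0
    P,u,v=pts(n,d,m); T=(P-p)@R; print(n,len(P),"tool mm pct",(np.percentile(T,[2,10,25,50,75,90,98],axis=0)*1000).round(1).tolist())
im,d=load("side",2); m=np.zeros(d.shape,bool); m[228:242,289:298]=1
P,u,v=pts("side",d,m); T=(P-p)@R; k=np.abs(T[:,0])<.03; print("blade",k.sum(),np.median(T[k],0)*1000)
# slot
for n,b in (("top",(192,195,10,18)),("side",(280,262,28,20))):
    im,d=load(n,2); g=cv2.cvtColor(im,cv2.COLOR_RGB2GRAY); x,y,w,h=b
    print(n); print(g[y:y+h,x:x+w])
E
```

```text
[[ 0.2212  0.9752 -0.003 ]
 [ 0.9752 -0.2212 -0.0014]
 [-0.0021 -0.0026 -1.    ]]
side 363 tool mm pct [[3.2, -15.2, -36.8], [10.8, -12.6, -35.9], [12.0, -8.6, -29.6], [12.5, -1.4, -18.8], [13.0, 6.0, -6.4], [13.4, 9.5, 0.9], [13.8, 11.9, 4.2]]
top 58 tool mm pct [[-15.4, -13.2, -38.0], [-15.1, -10.7, -37.0], [-14.6, -7.3, -36.2], [-12.7, -1.5, -34.9], [-11.4, 6.0, -33.3], [-9.5, 8.9, -28.1], [-8.2, 11.4, -16.7]]
blade 126 [ 2.6056 -2.104  33.8603]
top
[[ 40  42  66  89  88  82  88  94 102 107]
 [ 39  47  73  85  71  56  56  66  75  85]
 [ 40  56  79  83  59  36  35  37  43  55]
 [ 42  61  83  73  49  27  24  26  28  38]
 [ 45  66  82  64  39  27  26  24  27  37]
 [ 48  72  75  57  33  24  23  25  24  44]
 [ 57  76  69  46  28  26  25  24  30  56]
 [ 69  83  68  42  28  26  25  25  35  65]
 [ 73  83  60  34  25  25  26  27  48  76]
 [ 74  74  53  30  22  24  23  34  56  88]
 [ 79  68  41  25  25  23  25  37  69 101]
 [ 81  61  32  27  25  26  30  47  82 105]
 [ 82  52  31  25  26  26  32  57  89  99]
 [ 78  45  30  25  25  30  40  67  93  92]
 [ 70  41  28  28  26  28  47  77  94  80
[... 1777 characters left out ...]
187 189 186 185 184 179 183 181 187 188 182 176 164 144 132 131 126 129
  130 129 128 122 127 138 170 189 193 195]
 [187 186 181 184 183 180 182 185 188 188 190 186 179 175 160 142 134 131
  129 127 120 122 146 172 190 192 194 196]
 [187 183 182 181 180 184 186 190 189 189 187 183 183 183 183 179 162 137
  128 120 127 152 177 187 195 197 196 190]
 [181 182 180 183 183 186 184 191 188 187 183 183 186 187 186 188 186 169
  155 129 149 177 195 196 195 195 192 186]
 [181 182 180 183 186 189 187 189 187 184 183 184 190 190 188 188 190 184
  178 172 180 190 194 196 195 192 189 187]
 [179 182 183 188 188 188 187 185 180 183 183 190 188 185 186 189 187 185
  188 190 191 196 198 194 191 186 187 188]]
```

Request:
arm_command(
  increments=[
    {"dx": -3.0, "dy": 1.1, "dz": -0.3, "wx": 0.0, "wy": 0.0, "wz": -0.02, "grip": 2.5},
    {"dx": -8.0, "dy": 2.9, "dz": -0.3, "wx": 0.0, "wy": 0.0, "wz": -0.05, "grip": 2.5},
    {"dx": -13.0, "dy": 4.7, "dz": -0.3, "wx": 0.0, "wy": 0.0, "wz": -0.08, "grip": 2.5},
    {"dx": -18.0, "dy": 6.5, "dz": -0.3, "wx": 0.0, "wy": 0.0, "wz": -0.11, "grip": 2.5},
    {"dx": -23.0, "dy": 8.3, "dz": -0.3, "wx": 0.0, "wy": 0.0, "wz": -0.14, "grip": 2.5},
    {"dx": -28.0, "dy": 10.1, "dz": -0.3, "wx": 0.0, "wy": 0.0, "wz": -0.17, "grip": 2.5},
    {"dx": -33.0, "dy": 11.9, "dz": -0.3, "wx": 0.0, "wy": 0.0, "wz": -0.2, "grip": 2.5},
    {"dx": -38.0, "dy": 13.7, "dz": -0.3, "wx": 0.0, "wy": 0.0, "wz": -0.24, "grip": 2.5},
    {"dx": -42.5, "dy": 15.3, "dz": -0.3, "wx": 0.0, "wy": 0.0, "wz": -0.27, "grip": 2.5},
    {"dx": -46.9, "dy": 16.9, "dz": -0.3, "wx": 0.0, "wy": 0.0, "wz": -0.293, "grip": 2.5},
  ],
)

```text
clock: 4.3
eef_pos: [0.5635, -0.2418, 0.1897]
tool_rot: [0.682, 0.732, -0.0, -0.001]
ft_force: [1.5, 0.9, -0.5]
grip_width: 0.0308
grasp_force: 59.5
```

Request:
arm_command(
  increments=[
    {"dx": 0.0, "dy": 0.0, "dz": 0.0, "wx": 0.0, "wy": 0.0, "wz": 0.0, "grip": 2.5},
    {"dx": 0.0, "dy": 0.0, "dz": 0.0, "wx": 0.0, "wy": 0.0, "wz": 0.0, "grip": 2.5},
    {"dx": 0.0, "dy": 0.0, "dz": 0.0, "wx": 0.0, "wy": 0.0, "wz": 0.0, "grip": 2.5},
    {"dx": 0.0, "dy": 0.0, "dz": 0.0, "wx": 0.0, "wy": 0.0, "wz": 0.0, "grip": 2.5},
  ],
)

```text
clock: 4.7
eef_pos: [0.5641, -0.2383, 0.191]
tool_rot: [0.681, 0.732, -0.0, -0.001]
ft_force: [-0.3, -0.2, -1.0]
grip_width: 0.0313
grasp_force: 59.6
```

```bash
python3 - <<'E'
from h import *
np.set_printoptions(precision=4,suppress=True)
im2,d2=viewer.camera("side"); np.savez("side3.npz",im=im2,d=d2)
im,d=viewer.camera("top"); np.savez("top3.npz",im=im,d=d)
go([.5655,-.2572,.145],4.0)
s=monitor.get_obs(); R=Ro.from_quat(s['tool_rot']).as_matrix(); p=s['eef_pos']
H=cv2.cvtColor(im2,cv2.COLOR_RGB2HSV); q=np.zeros(d.shape,bool); q[80:200,320:400]=1
m=q&(H[...,0]>=24)&(H[...,0]<=34)&(H[...,1]>120)&(H[...,2]>60); P,u,v=pts("side",d2,m); k=P[:,2]>.12
print("handle",k.sum(),u[k].mean(),v[k].mean(),np.percentile((P[k]-p)@R*1000,[5,25,50,75,95],axis=0).round(1).tolist())
can=np.hstack([cv2.resize(im2[90:200,310:400],(390,477)),cv2.resize(im[150:240,350:460],(400,327))[0:327] if 0 else cv2.resize(im[140:230,370:450],(400,477))])
cv2.imwrite("pics/s4.png",can[...,::-1])
E
```

```text
t 4.8 p [ 0.5644 -0.2384  0.1915] tooly 4.14 tilt [-0.0001  0.0001] F [-0.4  0.3  0.3] w 0.0313 gf 59.615212082862854
 shift cm [-1.89 -0.03  4.65]
 wz 0.002
handle 22 353.6818181818182 113.36363636363636 [[10.7, -11.6, -26.8], [11.3, -2.9, -22.2], [11.7, 1.3, -18.5], [12.9, 8.1, -10.9], [14.2, 10.9, -1.2]]
```

View pics/s4.png

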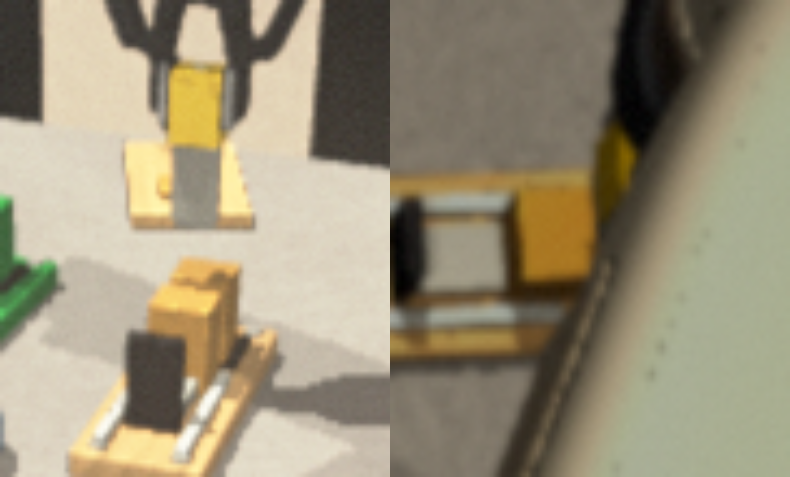

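The gauge hangs above the arrester, about 19 mm short in y. I'll correct that and lower to 18 mm over the gap.

Request:
arm_command(
  increments=[
    {"dx": -1.9, "dy": 0.0, "dz": 0.0, "wx": 0.0, "wy": 0.0, "wz": 0.0, "grip": 2.5},
    {"dx": -1.9, "dy": 0.0, "dz": 2.0, "wx": 0.0, "wy": 0.0, "wz": 0.0, "grip": 2.5},
    {"dx": -1.9, "dy": 0.0, "dz": 3.2, "wx": 0.0, "wy": 0.0, "wz": 0.0, "grip": 2.5},
    {"dx": -1.9, "dy": 0.0, "dz": 3.2, "wx": 0.0, "wy": 0.0, "wz": 0.0, "grip": 2.5},
    {"dx": -1.9, "dy": 0.0, "dz": 3.2, "wx": 0.0, "wy": 0.0, "wz": 0.0, "grip": 2.5},
    {"dx": -1.9, "dy": 0.0, "dz": 3.2, "wx": 0.0, "wy": 0.0, "wz": 0.0, "grip": 2.5},
  ],
)

```text
clock: 5.4
eef_pos: [0.566, -0.259, 0.1601]
tool_rot: [0.682, 0.732, 0.0, 0.001]
ft_force: [0.3, 0.7, -1.2]
grip_width: 0.0317
grasp_force: 59.6
```

```bash
python3 - <<'E'
from h import *
np.set_printoptions(precision=4,suppress=True)
im2,d2=viewer.camera("side"); np.savez("side4.npz",im=im2,d=d2)
im,d=viewer.camera("top"); np.savez("top4.npz",im=im,d=d)
go([.5655,-.2572,.09],4.0)
s=monitor.get_obs(); R=Ro.from_quat(s['tool_rot']).as_matrix(); p=s['eef_pos']
can=np.hstack([cv2.resize(im2[115:185,325:385],(400,467),interpolation=2),cv2.resize(im[150:220,380:440],(400,467),interpolation=2)])
cv2.imwrite("pics/s5.png",can[...,::-1])
V,f,cx,cy=cal("side")
for nm,q in (("blade tip centre at +3 face",p+R@[.003,0,.0658]),("seat",np.array([.5655,-.2608,.08])),("mv block top near edge",np.array([.563,-.215,.081]))):
    c=V[:3,:3]@q+V[:3,3]; print(nm,cx+f*c[0]/-c[2],cy-f*c[1]/-c[2])
E
```

```text
t 5.5 p [ 0.5661 -0.2591  0.1603] tooly 4.02 tilt [ 0.0015 -0.0007] F [-0.8 -0.4 -1.2] w 0.0315 gf 59.627289175987244
 shift cm [ 0.2  -0.06  7.03]
 wz 0.0
blade tip centre at +3 face 355.0485069757675 150.34298962284493
seat 355.5477543729786 154.5602188593409
mv block top near edge 350.9565579405988 160.58467357333203
```

View pics/s5.png

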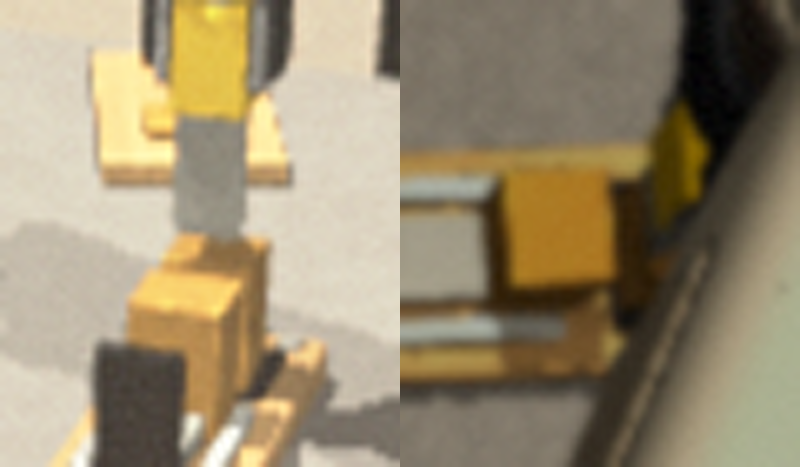

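The side view has the blade tip at about (356,150.5), in line with the blocks, and the offsets match prediction to about 1 mm. Lowering.

Request:
arm_command(
  increments=[
    {"dx": 0.2, "dy": 0.0, "dz": 0.5, "wx": 0.0, "wy": 0.0, "wz": 0.0, "grip": 2.5},
    {"dx": 0.2, "dy": 0.0, "dz": 1.3, "wx": 0.0, "wy": 0.0, "wz": 0.0, "grip": 2.5},
    {"dx": 0.2, "dy": 0.0, "dz": 1.9, "wx": 0.0, "wy": 0.0, "wz": 0.0, "grip": 2.5},
    {"dx": 0.2, "dy": 0.0, "dz": 2.4, "wx": 0.0, "wy": 0.0, "wz": 0.0, "grip": 2.5},
    {"dx": 0.2, "dy": 0.0, "dz": 2.4, "wx": 0.0, "wy": 0.0, "wz": 0.0, "grip": 2.5},
  ],
)

```text
clock: 6.0
eef_pos: [0.5647, -0.2566, 0.1338]
tool_rot: [0.682, 0.731, -0.0, -0.001]
ft_force: [-0.1, -0.3, -0.8]
grip_width: 0.0316
grasp_force: 59.6
```

Request:
arm_command(
  increments=[
    {"dx": 0.0, "dy": 0.0, "dz": 0.5, "wx": 0.0, "wy": 0.0, "wz": 0.0, "grip": 2.5},
    {"dx": 0.0, "dy": 0.0, "dz": 1.0, "wx": 0.0, "wy": 0.0, "wz": 0.0, "grip": 2.5},
    {"dx": 0.0, "dy": 0.0, "dz": 1.6, "wx": 0.0, "wy": 0.0, "wz": 0.0, "grip": 2.5},
    {"dx": 0.0, "dy": 0.0, "dz": 1.6, "wx": 0.0, "wy": 0.0, "wz": 0.0, "grip": 2.5},
  ],
)

```text
clock: 6.4
eef_pos: [0.5648, -0.2566, 0.118]
tool_rot: [0.682, 0.731, -0.0, -0.001]
ft_force: [0.4, -0.1, -0.9]
grip_width: 0.0313
grasp_force: 59.6
```

Request:
arm_command(
  increments=[
    {"dx": 0.0, "dy": 0.0, "dz": 0.8, "wx": 0.0, "wy": 0.0, "wz": 0.0, "grip": 2.5},
    {"dx": 0.0, "dy": 0.0, "dz": 1.6, "wx": 0.0, "wy": 0.0, "wz": 0.0, "grip": 2.5},
    {"dx": 0.0, "dy": 0.0, "dz": 2.2, "wx": 0.0, "wy": 0.0, "wz": 0.0, "grip": 2.5},
    {"dx": 0.0, "dy": 0.0, "dz": 2.5, "wx": 0.0, "wy": 0.0, "wz": 0.0, "grip": 2.5},
    {"dx": 0.0, "dy": 0.0, "dz": 2.5, "wx": 0.0, "wy": 0.0, "wz": 0.0, "grip": 2.5},
  ],
)

```text
clock: 6.9
eef_pos: [0.565, -0.2567, 0.0934]
tool_rot: [0.682, 0.731, -0.0, -0.001]
ft_force: [-0.0, -0.4, -1.1]
grip_width: 0.0313
grasp_force: 59.6
```

Request:
arm_command(
  increments=[
    {"dx": 0.0, "dy": 0.0, "dz": 0.15, "wx": 0.0, "wy": 0.0, "wz": 0.0, "grip": 2.5},
    {"dx": 0.0, "dy": 0.0, "dz": 0.15, "wx": 0.0, "wy": 0.0, "wz": 0.0, "grip": 2.5},
  ],
)

```text
clock: 7.1
eef_pos: [0.5656, -0.257, 0.0929]
tool_rot: [0.682, 0.731, 0.0, 0.0]
ft_force: [-0.8, -1.1, -1.5]
grip_width: 0.0315
grasp_force: 59.6
```

Request:
arm_command(
  increments=[
    {"dx": 0.0, "dy": 0.0, "dz": 0.1, "wx": 0.0, "wy": 0.0, "wz": 0.0, "grip": 2.5},
    {"dx": 0.0, "dy": 0.0, "dz": 0.1, "wx": 0.0, "wy": 0.0, "wz": 0.0, "grip": 2.5},
  ],
)

```text
clock: 7.3
eef_pos: [0.5655, -0.257, 0.0919]
tool_rot: [0.682, 0.731, 0.0, 0.0]
ft_force: [0.3, -0.3, -1.0]
grip_width: 0.0313
grasp_force: 59.6
```

Request:
arm_command(
  increments=[
    {"dx": 0.0, "dy": 0.0, "dz": 0.1, "wx": 0.0, "wy": 0.0, "wz": 0.0, "grip": 2.5},
    {"dx": 0.0, "dy": 0.0, "dz": 0.1, "wx": 0.0, "wy": 0.0, "wz": 0.0, "grip": 2.5},
  ],
)

```text
clock: 7.5
eef_pos: [0.5656, -0.257, 0.0909]
tool_rot: [0.682, 0.731, 0.0, 0.0]
ft_force: [-0.0, -0.0, -0.9]
grip_width: 0.0315
grasp_force: 59.8
```

Request:
arm_command(
  increments=[
    {"dx": 0.0, "dy": 0.0, "dz": 0.1, "wx": 0.0, "wy": 0.0, "wz": 0.0, "grip": 2.5},
    {"dx": 0.0, "dy": 0.0, "dz": 0.1, "wx": 0.0, "wy": 0.0, "wz": 0.0, "grip": 2.5},
  ],
)

```text
clock: 7.7
eef_pos: [0.5656, -0.257, 0.0908]
tool_rot: [0.682, 0.731, 0.0, 0.0]
ft_force: [-1.7, 0.5, 4.9]
grip_width: 0.0316
grasp_force: 60.4
```

Request:
arm_command(
  increments=[
    {"dx": 0.0, "dy": 0.0, "dz": 0.05, "wx": 0.0, "wy": 0.0, "wz": 0.0, "grip": 2.5},
    {"dx": 0.0, "dy": 0.0, "dz": 0.05, "wx": 0.0, "wy": 0.0, "wz": 0.0, "grip": 2.5},
  ],
)

```text
clock: 7.9
eef_pos: [0.5656, -0.257, 0.0908]
tool_rot: [0.682, 0.731, 0.0, 0.001]
ft_force: [-1.3, 1.8, 6.9]
grip_width: 0.0319
grasp_force: 60.8
```

Seated: 7 N upward at TCP z 0.0908, as expected. Release and rise.

Request:
arm_command(
  increments=[
    {"dx": 0.0, "dy": 0.0, "dz": -0.1, "wx": 0.0, "wy": 0.0, "wz": 0.0, "grip": 3.4},
    {"dx": 0.0, "dy": 0.0, "dz": -0.1, "wx": 0.0, "wy": 0.0, "wz": 0.0, "grip": 4.0},
    {"dx": 0.0, "dy": 0.0, "dz": -0.1, "wx": 0.0, "wy": 0.0, "wz": 0.0, "grip": 5.5},
    {"dx": 0.0, "dy": 0.0, "dz": -0.1, "wx": 0.0, "wy": 0.0, "wz": 0.0, "grip": 5.5},
    {"dx": 0.0, "dy": 0.0, "dz": -2.0, "wx": 0.0, "wy": 0.0, "wz": 0.0, "grip": 5.5},
    {"dx": 0.0, "dy": 0.0, "dz": -5.0, "wx": 0.0, "wy": 0.0, "wz": 0.0, "grip": 5.5},
    {"dx": 0.0, "dy": 0.0, "dz": -9.0, "wx": 0.0, "wy": 0.0, "wz": 0.0, "grip": 5.5},
    {"dx": 0.0, "dy": 0.0, "dz": -9.0, "wx": 0.0, "wy": 0.0, "wz": 0.0, "grip": 5.5},
    {"dx": 0.0, "dy": 0.0, "dz": -9.0, "wx": 0.0, "wy": 0.0, "wz": 0.0, "grip": 5.5},
  ],
)

```text
clock: 8.8
eef_pos: [0.5663, -0.2573, 0.1805]
tool_rot: [0.682, 0.731, 0.0, 0.001]
ft_force: [1.0, 0.1, -0.4]
grip_width: 0.0548
grasp_force: 0.0
```

```bash
python3 - <<'E'
from h import *
np.set_printoptions(precision=4,suppress=True)
im2,d2=viewer.camera("side"); np.savez("side5.npz",im=im2,d=d2)
im,d=viewer.camera("top"); np.savez("top5.npz",im=im,d=d)
# tab outer face: push point = arrester y g+90, x 0 -> from fixed face line; tool y along 94 deg? closed fingers
go([.5655+(-.07)*.17,-.2638+.17*.9976,.181],4.0)
can=np.hstack([cv2.resize(im2[115:205,320:390],(380,489),interpolation=2),cv2.resize(im[150:220,350:440],(420,327),interpolation=2)[:, :] if 0 else cv2.resize(im[140:240,350:436],(420,489),interpolation=2)])
cv2.imwrite("pics/s6.png",can[...,::-1])
# tab outer face from side depth
H=cv2.cvtColor(im2,cv2.COLOR_RGB2HSV); q=np.zeros(d.shape,bool); q[160:190,335:357]=1
m=q&(H[...,2]<75); m=cv2.erode(m.astype(np.uint8),np.ones((3,3)))>0; P,u,v=pts("side",d2,m); print("tab",len(P),np.percentile(P,[10,50,90],axis=0), np.polyfit(P[:,0],P[:,1],1))
E
```

```text
t 8.9 p [ 0.5647 -0.2566  0.178 ] tooly 4.01 tilt [-0.0021  0.0009] F [ 0.1 -1.  -0.3] w 0.0548 gf 0.0
 shift cm [16.28  0.02 -0.29]
 wz 0.0Traceback (most recent call last):
  File "<stdin>", line 11, in <module>
    return _quantile_unchecked(
        a, q, axis, out, overwrite_input, method, keepdims, weights)
    return _ureduce(a,
                    func=_quantile_ureduce_func,
    ...<5 lines>...
                    overwrite_input=overwrite_input,
                    method=method)
    r = func(a, **kwargs)
    result = _quantile(arr,
                       quantiles=q,
    ...<2 lines>...
                       out=out,
                       weights=wgt)
    slices_having_nans = np.isnan(arr[-1, ...])
                                  ~~~^^^^^^^^^
IndexError: index -1 is out of bounds for axis 0 with size 0
```

View pics/s6.png

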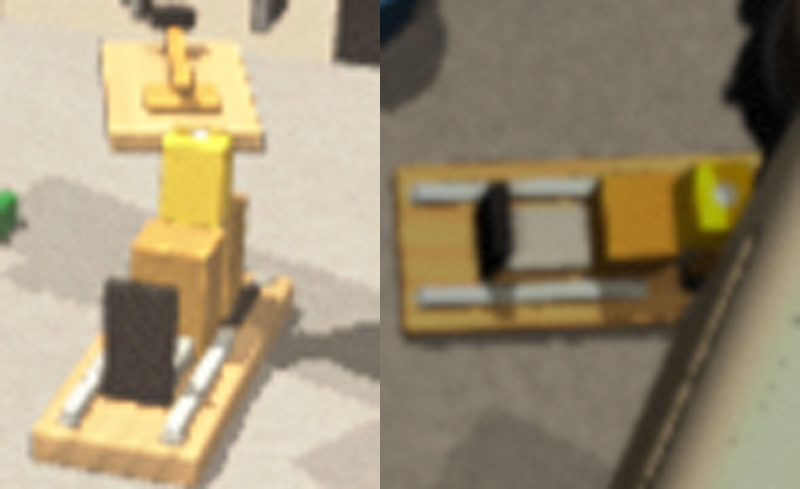

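The gauge stands upright in the open gap, with its handle at about (356,148) in the side view and the fingers clear. Next I'll go outside the tab with the fingers closed.

Request:
arm_command(
  increments=[
    {"dx": 4.0, "dy": 0.0, "dz": 0.0, "wx": 0.0, "wy": 0.0, "wz": 0.0, "grip": 0.0},
    {"dx": 8.5, "dy": 0.0, "dz": 0.0, "wx": 0.0, "wy": 0.0, "wz": 0.0, "grip": 0.0},
    {"dx": 12.3, "dy": 0.0, "dz": 0.0, "wx": 0.0, "wy": 0.0, "wz": 0.0, "grip": 0.0},
    {"dx": 12.3, "dy": 0.0, "dz": 2.0, "wx": 0.0, "wy": 0.0, "wz": 0.0, "grip": 0.0},
    {"dx": 12.3, "dy": 0.0, "dz": 5.0, "wx": 0.0, "wy": 0.0, "wz": 0.0, "grip": 0.0},
    {"dx": 12.3, "dy": 0.0, "dz": 8.0, "wx": 0.0, "wy": 0.0, "wz": 0.0, "grip": 0.0},
    {"dx": 12.3, "dy": 0.0, "dz": 8.0, "wx": 0.0, "wy": 0.0, "wz": 0.0, "grip": 0.0},
    {"dx": 12.3, "dy": 0.0, "dz": 8.0, "wx": 0.0, "wy": 0.0, "wz": 0.0, "grip": 0.0},
  ],
)

```text
clock: 9.7
eef_pos: [0.5556, -0.1339, 0.098]
tool_rot: [0.682, 0.731, -0.001, -0.002]
ft_force: [1.2, -0.2, -0.2]
grip_width: 0.0004
grasp_force: 0.0
```

```bash
python3 - <<'E'
from h import *
np.set_printoptions(precision=4,suppress=True)
im2,d2=viewer.camera("side"); np.savez("side6.npz",im=im2,d=d2)
im,d=viewer.camera("top"); np.savez("top6.npz",im=im,d=d)
go([.5565,-.1351,.05],4.0)
can=np.hstack([cv2.resize(im2[90:220,310:400],(360,520),interpolation=2),cv2.resize(im[140:240,345:435],(430,478),interpolation=2)[:520] if 0 else cv2.resize(im[140:240,345:435],(430,520),interpolation=2)])
cv2.imwrite("pics/s7.png",can[...,::-1])
E
```

```text
t 9.8 p [ 0.5577 -0.1346  0.1004] tooly 4.0 tilt [ 0.0016 -0.0004] F [-0.1 -0.5  0.6] w 0.0001 gf 0.0
 shift cm [-0.04 -0.13  5.04]
 wz -0.0
```

View pics/s7.png

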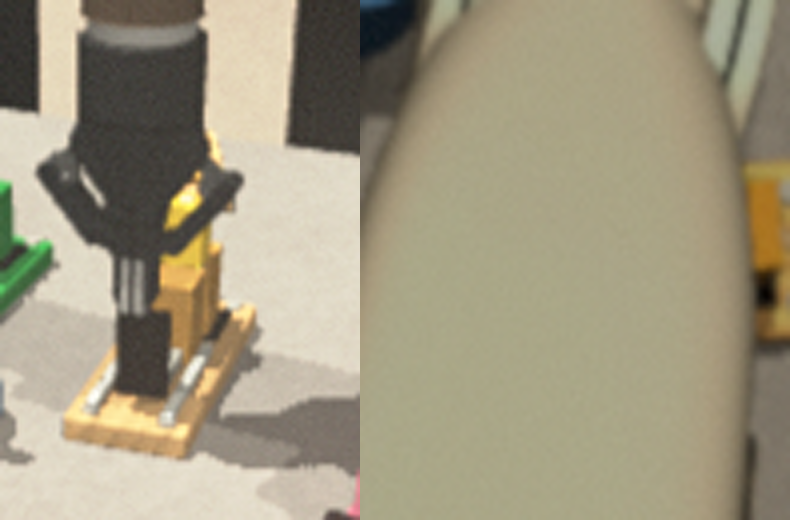

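The closed fingers are outside the tab and centred on it. Lower, then advance.

Request:
arm_command(
  increments=[
    {"dx": 0.0, "dy": 0.0, "dz": 2.5, "wx": 0.0, "wy": 0.0, "wz": 0.0, "grip": 0.0},
    {"dx": 0.0, "dy": 0.0, "dz": 5.0, "wx": 0.0, "wy": 0.0, "wz": 0.0, "grip": 0.0},
    {"dx": 0.0, "dy": 0.0, "dz": 5.0, "wx": 0.0, "wy": 0.0, "wz": 0.0, "grip": 0.0},
    {"dx": -0.3, "dy": 0.0, "dz": 5.0, "wx": 0.0, "wy": 0.0, "wz": 0.0, "grip": 0.0},
    {"dx": -0.6, "dy": 0.0, "dz": 5.0, "wx": 0.0, "wy": 0.0, "wz": 0.0, "grip": 0.0},
    {"dx": -0.9, "dy": 0.0, "dz": 5.0, "wx": 0.0, "wy": 0.0, "wz": 0.0, "grip": 0.0},
    {"dx": -1.1, "dy": 0.0, "dz": 5.0, "wx": 0.0, "wy": 0.0, "wz": 0.0, "grip": 0.0},
    {"dx": -1.1, "dy": 0.0, "dz": 5.0, "wx": 0.0, "wy": 0.0, "wz": 0.0, "grip": 0.0},
  ],
)

```text
clock: 10.6
eef_pos: [0.5581, -0.1458, 0.05]
tool_rot: [0.682, 0.731, 0.0, 0.001]
ft_force: [0.1, -0.4, -0.1]
grip_width: -0.0001
grasp_force: 0.0
```

Request:
arm_command(
  increments=[
    {"dx": -0.1, "dy": 0.0, "dz": 0.0, "wx": 0.0, "wy": 0.0, "wz": 0.0, "grip": 0.0},
    {"dx": -0.2, "dy": 0.0, "dz": 0.0, "wx": 0.0, "wy": 0.0, "wz": 0.0, "grip": 0.0},
    {"dx": -0.3, "dy": 0.0, "dz": 0.0, "wx": 0.0, "wy": 0.0, "wz": 0.0, "grip": 0.0},
  ],
)

```text
clock: 10.9
eef_pos: [0.5578, -0.1482, 0.0493]
tool_rot: [0.682, 0.731, -0.0, -0.0]
ft_force: [0.4, -0.4, 0.4]
grip_width: -0.0
grasp_force: 0.0
```

Request:
arm_command(
  increments=[
    {"dx": -0.1, "dy": 0.0, "dz": 0.0, "wx": 0.0, "wy": 0.0, "wz": 0.0, "grip": 0.0},
    {"dx": -0.2, "dy": 0.0, "dz": 0.0, "wx": 0.0, "wy": 0.0, "wz": 0.0, "grip": 0.0},
    {"dx": -0.3, "dy": 0.0, "dz": 0.0, "wx": 0.0, "wy": 0.0, "wz": 0.0, "grip": 0.0},
  ],
)

```text
clock: 11.2
eef_pos: [0.5579, -0.1504, 0.0492]
tool_rot: [0.682, 0.732, 0.0, -0.001]
ft_force: [-0.3, 4.1, 1.9]
grip_width: 0.0001
grasp_force: 1.7
```

Contact at about 4 N, which is the slide friction. Continue in small steps.

Request:
arm_command(
  increments=[
    {"dx": -0.1, "dy": 0.0, "dz": 0.0, "wx": 0.0, "wy": 0.0, "wz": 0.0, "grip": 0.0},
    {"dx": -0.2, "dy": 0.0, "dz": 0.0, "wx": 0.0, "wy": 0.0, "wz": 0.0, "grip": 0.0},
    {"dx": -0.3, "dy": 0.0, "dz": 0.0, "wx": 0.0, "wy": 0.0, "wz": 0.0, "grip": 0.0},
  ],
)

```text
clock: 11.5
eef_pos: [0.5582, -0.1539, 0.0492]
tool_rot: [0.682, 0.732, 0.0, -0.0]
ft_force: [0.5, 3.6, 1.2]
grip_width: 0.0003
grasp_force: 1.8
```

Request:
arm_command(
  increments=[
    {"dx": -0.1, "dy": 0.0, "dz": 0.0, "wx": 0.0, "wy": 0.0, "wz": 0.0, "grip": 0.0},
    {"dx": -0.15, "dy": 0.0, "dz": 0.0, "wx": 0.0, "wy": 0.0, "wz": 0.0, "grip": 0.0},
  ],
)

```text
clock: 11.7
eef_pos: [0.5583, -0.1554, 0.0492]
tool_rot: [0.682, 0.731, 0.0, -0.0]
ft_force: [-0.9, 4.6, 1.1]
grip_width: 0.0002
grasp_force: 2.2
```

Request:
arm_command(
  increments=[
    {"dx": -0.1, "dy": 0.0, "dz": 0.0, "wx": 0.0, "wy": 0.0, "wz": 0.0, "grip": 0.0},
    {"dx": -0.1, "dy": 0.0, "dz": 0.0, "wx": 0.0, "wy": 0.0, "wz": 0.0, "grip": 0.0},
  ],
)

```text
clock: 11.9
eef_pos: [0.5583, -0.1566, 0.0492]
tool_rot: [0.682, 0.731, 0.0, -0.0]
ft_force: [-0.3, 4.5, -0.0]
grip_width: -0.0002
grasp_force: 2.4
```

Request:
arm_command(
  increments=[
    {"dx": -0.07, "dy": 0.0, "dz": 0.0, "wx": 0.0, "wy": 0.0, "wz": 0.0, "grip": 0.0},
    {"dx": -0.07, "dy": 0.0, "dz": 0.0, "wx": 0.0, "wy": 0.0, "wz": 0.0, "grip": 0.0},
  ],
)

```text
clock: 12.1
eef_pos: [0.5584, -0.1565, 0.0492]
tool_rot: [0.682, 0.732, 0.001, -0.001]
ft_force: [0.0, 7.5, 1.8]
grip_width: 0.0004
grasp_force: 3.3
```

Request:
arm_command(
  increments=[
    {"dx": -0.07, "dy": 0.0, "dz": 0.0, "wx": 0.0, "wy": 0.0, "wz": 0.0, "grip": 0.0},
    {"dx": -0.07, "dy": 0.0, "dz": 0.0, "wx": 0.0, "wy": 0.0, "wz": 0.0, "grip": 0.0},
  ],
)

```text
clock: 12.3
eef_pos: [0.5584, -0.1565, 0.0493]
tool_rot: [0.682, 0.732, 0.001, -0.001]
ft_force: [-0.8, 9.1, 1.3]
grip_width: -0.0003
grasp_force: 4.2
```

Request:
arm_command(
  increments=[
    {"dx": -0.07, "dy": 0.0, "dz": 0.0, "wx": 0.0, "wy": 0.0, "wz": 0.0, "grip": 0.0},
    {"dx": -0.07, "dy": 0.0, "dz": 0.0, "wx": 0.0, "wy": 0.0, "wz": 0.0, "grip": 0.0},
  ],
)

```text
clock: 12.5
eef_pos: [0.5583, -0.1565, 0.0493]
tool_rot: [0.681, 0.732, 0.001, -0.002]
ft_force: [-0.8, 11.2, 1.7]
grip_width: 0.0003
grasp_force: 5.1
```

The tab has stopped moving and the force rose to 11 N, so the blade is pinched. Back off straight, then rise and go over the gauge.

Request:
arm_command(
  increments=[
    {"dx": 0.0, "dy": 0.0, "dz": 0.0, "wx": 0.0, "wy": 0.0, "wz": 0.0, "grip": 0.0},
    {"dx": 0.3, "dy": 0.0, "dz": 0.0, "wx": 0.0, "wy": 0.0, "wz": 0.0, "grip": 0.0},
    {"dx": 1.0, "dy": 0.0, "dz": 0.0, "wx": 0.0, "wy": 0.0, "wz": 0.0, "grip": 0.0},
    {"dx": 2.5, "dy": 0.0, "dz": 0.0, "wx": 0.0, "wy": 0.0, "wz": 0.0, "grip": 0.0},
    {"dx": 2.5, "dy": 0.0, "dz": -3.0, "wx": 0.0, "wy": 0.0, "wz": 0.0, "grip": 0.0},
    {"dx": 2.5, "dy": 0.0, "dz": -8.0, "wx": 0.0, "wy": 0.0, "wz": 0.0, "grip": 0.0},
    {"dx": 2.5, "dy": 0.0, "dz": -13.0, "wx": 0.0, "wy": 0.0, "wz": 0.0, "grip": 2.0},
    {"dx": 5.0, "dy": 0.0, "dz": -13.0, "wx": 0.0, "wy": 0.0, "wz": 0.0, "grip": 5.0},
    {"dx": 8.0, "dy": 0.0, "dz": -13.0, "wx": 0.0, "wy": 0.0, "wz": 0.0, "grip": 6.0},
    {"dx": 8.0, "dy": 0.0, "dz": -13.0, "wx": 0.0, "wy": 0.0, "wz": 0.0, "grip": 6.0},
  ],
)

```text
clock: 13.5
eef_pos: [0.5528, -0.0759, 0.1801]
tool_rot: [0.681, 0.733, 0.0, 0.0]
ft_force: [-0.1, -0.6, 0.4]
grip_width: 0.0585
grasp_force: 0.0
```

```bash
python3 - <<'E'
from h import *
np.set_printoptions(precision=4,suppress=True)
im2,d2=viewer.camera("side"); np.savez("side7.npz",im=im2,d=d2)
im,d=viewer.camera("top"); np.savez("top7.npz",im=im,d=d)
def dot(n,im,d,box):
    H=cv2.cvtColor(im,cv2.COLOR_RGB2HSV); x,y,w,h=box; 
    yy,xx=np.mgrid[:400,:640]; o,r=ray(n,xx.ravel(),yy.ravel()); Z=(o[2]+r[:,2]*d.ravel()).reshape(400,640)
    ym=(H[...,0]>=22)&(H[...,0]<=34)&(H[...,1]>120)&(Z>.117); q=np.zeros_like(ym); q[y:y+h,x:x+w]=1
    w=q&(H[...,1]<100)&(Z>.117)&(Z<.14); v,u=np.nonzero(w); print(n,"dot",len(u),u.mean(),v.mean())
    v2,u2=np.nonzero(q&ym); print(n,"yellow",len(u2),u2.mean(),v2.mean(), onz(n,u2.mean(),v2.mean(),.125)[0])
    return u.mean(),v.mean()
a=dot("top",im,d,(405,165,25,30)); b=dot("side",im2,d2,(340,132,30,40))
print(meet(("top",)+a,("side",)+b), onz("top",*a,.125))
go([.566,-.2605,.19],4.0)
# block edges in top
for r in (182,184,186,188): print(r,[int(x) for x in im[r,392:440,0]],[int(x) for x in im[r,366:382,0]])
E
```

```text
top dot 17 420.5882352941176 179.11764705882354
top yellow 167 420.1317365269461 180.04191616766468 [ 0.5643 -0.2603  0.125 ]
side dot 7 356.7142857142857 139.0
side yellow 40 358.5 141.75 [ 0.5543 -0.2468  0.125 ]
(array([ 0.5652, -0.2612,  0.1263]), np.float64(0.0018230533878747252)) [[ 0.5665 -0.2613  0.125 ]]
t 13.6 p [ 0.5529 -0.0782  0.1794] tooly 4.1 tilt [ 0.0002 -0.001 ] F [-0.4  0.1 -0.2] w 0.0603 gf 0.0
 shift cm [-18.28   0.    -1.04]
 wz 0.002
182 [132, 118, 97, 72, 50, 48, 65, 106, 145, 154, 155, 154, 154, 154, 155, 150, 148, 147, 127, 88, 67, 71, 84, 121, 158, 166, 166, 163, 164, 166, 170, 168, 168, 167, 159, 153, 164, 169, 167, 167, 156, 149, 159, 166, 166, 166, 165, 149] [166, 169, 168, 168, 168, 167, 167, 165, 170, 167, 167, 167, 167, 168, 169, 168]
184 [132, 120, 100, 78, 52, 46, 60, 100, 145, 154, 154, 152, 153, 151, 151, 151, 152, 148, 131, 91, 70, 69, 79, 113, 155, 167, 169, 168, 168, 170, 168, 167, 168, 166, 164, 161, 165, 168, 169, 167, 159, 150, 153, 157, 161, 160, 162, 144] [169, 167, 169, 169, 167, 167, 166, 166, 168, 169, 166, 168, 167, 167, 168, 169]
186 [135, 122, 106, 80, 53, 45, 55, 98, 145, 157, 152, 151, 150, 150, 151, 152, 152, 150, 136, 101, 72, 69, 77, 101, 132, 140, 139, 136, 134, 135, 135, 135, 136, 143, 155, 165, 168, 169, 168, 167, 163, 154, 148, 163, 168, 168, 167, 152] [166, 168, 167, 167, 168, 168, 169, 168, 168, 169, 169, 168, 167, 168, 168, 168]
188 [137, 123, 107, 84, 57, 44, 55, 99, 142, 153, 152, 151, 154, 150, 153, 151, 153, 150, 137, 108, 73, 66, 68, 69, 73, 69, 70, 68, 66, 69, 66, 73, 103, 139, 161, 166, 168, 168, 168, 168, 164, 157, 151, 162, 167, 166, 167, 159] [168, 168, 168, 169, 169, 169, 168, 167, 168, 167, 168, 166, 168, 165, 167, 167]
```

The gauge dot is at (0.5665, -0.2613), and the slide moved about 7.1 mm, giving a gap near 6 mm. Next: above the gauge, descend, and grasp across the 32 mm faces.

Request:
arm_command(
  increments=[
    {"dx": -3.0, "dy": 0.0, "dz": -1.0, "wx": 0.0, "wy": 0.0, "wz": 0.0, "grip": 6.0},
    {"dx": -8.0, "dy": 0.0, "dz": -1.0, "wx": 0.0, "wy": 0.0, "wz": 0.0, "grip": 6.0},
    {"dx": -12.0, "dy": 0.0, "dz": -1.0, "wx": 0.0, "wy": 0.0, "wz": 0.0, "grip": 6.0},
    {"dx": -16.0, "dy": 0.0, "dz": -1.0, "wx": 0.0, "wy": 0.0, "wz": 0.0, "grip": 6.0},
    {"dx": -18.3, "dy": 0.0, "dz": -1.0, "wx": 0.0, "wy": 0.0, "wz": 0.0, "grip": 6.0},
    {"dx": -18.3, "dy": 0.0, "dz": -1.0, "wx": 0.0, "wy": 0.0, "wz": 0.0, "grip": 6.0},
    {"dx": -18.3, "dy": 0.0, "dz": -1.0, "wx": 0.0, "wy": 0.0, "wz": 0.0, "grip": 6.0},
  ],
)

```text
clock: 14.3
eef_pos: [0.5652, -0.2624, 0.1885]
tool_rot: [0.683, 0.731, -0.0, -0.001]
ft_force: [0.0, 0.5, 0.6]
grip_width: 0.0599
grasp_force: 0.0
```

```bash
python3 - <<'E'
from h import *
go([.566,-.2608,.092],4.0)
E
```

```text
t 14.3 p [ 0.5652 -0.2624  0.1885] tooly 3.89 tilt [-0.0012  0.0006] F [0.  0.5 0.6] w 0.0599 gf 0.0
 shift cm [0.15 0.1  9.65]
 wz -0.002
```

Request:
arm_command(
  increments=[
    {"dx": 0.15, "dy": 0.1, "dz": 3.0, "wx": 0.0, "wy": 0.0, "wz": 0.0, "grip": 6.0},
    {"dx": 0.15, "dy": 0.1, "dz": 6.0, "wx": 0.0, "wy": 0.0, "wz": 0.0, "grip": 6.0},
    {"dx": 0.15, "dy": 0.1, "dz": 8.5, "wx": 0.0, "wy": 0.0, "wz": 0.0, "grip": 6.0},
    {"dx": 0.15, "dy": 0.1, "dz": 9.5, "wx": 0.0, "wy": 0.0, "wz": 0.0, "grip": 6.0},
    {"dx": 0.15, "dy": 0.1, "dz": 9.5, "wx": 0.0, "wy": 0.0, "wz": 0.0, "grip": 5.0},
    {"dx": 0.15, "dy": 0.1, "dz": 9.5, "wx": 0.0, "wy": 0.0, "wz": 0.0, "grip": 4.0},
    {"dx": 0.15, "dy": 0.1, "dz": 9.5, "wx": 0.0, "wy": 0.0, "wz": 0.0, "grip": 3.4},
    {"dx": 0.15, "dy": 0.1, "dz": 9.5, "wx": 0.0, "wy": 0.0, "wz": 0.0, "grip": 2.8},
    {"dx": 0.15, "dy": 0.1, "dz": 9.5, "wx": 0.0, "wy": 0.0, "wz": 0.0, "grip": 2.5},
    {"dx": 0.15, "dy": 0.1, "dz": 9.5, "wx": 0.0, "wy": 0.0, "wz": 0.0, "grip": 2.5},
  ],
)

```text
clock: 15.3
eef_pos: [0.5671, -0.2601, 0.0963]
tool_rot: [0.682, 0.731, 0.0, 0.001]
ft_force: [-3.2, 1.5, 6.1]
grip_width: 0.0311
grasp_force: 59.9
```

```bash
python3 - <<'E'
from h import *
go([.566,-.2608,.2],4.0)
E
```

```text
t 15.3 p [ 0.5671 -0.2601  0.0963] tooly 4.0 tilt [ 0.002  -0.0007] F [-3.2  1.5  6.1] w 0.0311 gf 59.94343936443329
 shift cm [ -0.07  -0.09 -10.37]
 wz 0.0
```

Request:
arm_command(
  increments=[
    {"dx": 0.0, "dy": 0.0, "dz": -0.5, "wx": 0.0, "wy": 0.0, "wz": 0.0, "grip": 2.5},
    {"dx": 0.0, "dy": 0.0, "dz": -1.2, "wx": 0.0, "wy": 0.0, "wz": 0.0, "grip": 2.5},
    {"dx": 0.0, "dy": 0.0, "dz": -2.0, "wx": 0.0, "wy": 0.0, "wz": 0.0, "grip": 2.5},
    {"dx": 0.0, "dy": 0.0, "dz": -3.0, "wx": 0.0, "wy": 0.0, "wz": 0.0, "grip": 2.5},
    {"dx": 0.0, "dy": 0.0, "dz": -4.0, "wx": 0.0, "wy": 0.0, "wz": 0.0, "grip": 2.5},
    {"dx": 0.0, "dy": 0.0, "dz": -5.0, "wx": 0.0, "wy": 0.0, "wz": 0.0, "grip": 2.5},
    {"dx": 0.0, "dy": 0.0, "dz": -6.5, "wx": 0.0, "wy": 0.0, "wz": 0.0, "grip": 2.5},
    {"dx": 0.0, "dy": 0.0, "dz": -8.5, "wx": 0.0, "wy": 0.0, "wz": 0.0, "grip": 2.5},
    {"dx": 0.0, "dy": 0.0, "dz": -10.5, "wx": 0.0, "wy": 0.0, "wz": 0.0, "grip": 2.5},
    {"dx": 0.0, "dy": 0.0, "dz": -10.5, "wx": 0.0, "wy": 0.0, "wz": 0.0, "grip": 2.5},
  ],
)

```text
clock: 16.3
eef_pos: [0.5686, -0.2606, 0.2035]
tool_rot: [0.682, 0.731, 0.001, 0.003]
ft_force: [-0.1, 0.3, -0.5]
grip_width: 0.0312
grasp_force: 59.5
```

```bash
python3 - <<'E'
from h import *
np.set_printoptions(precision=4,suppress=True)
im2,d2=viewer.camera("side"); np.savez("side8.npz",im=im2,d=d2)
go([.5055,.2375,.20],-13.3)
s=monitor.get_obs(); R=Ro.from_quat(s['tool_rot']).as_matrix(); p=s['eef_pos']
H=cv2.cvtColor(im2,cv2.COLOR_RGB2HSV); q=np.zeros(d2.shape,bool); q[80:150,340:375]=1
m=q&(H[...,0]>=24)&(H[...,0]<=34)&(H[...,1]>120)&(H[...,2]>60); P,u,v=pts("side",d2,m); T=(P-p)@R*1000; k=np.abs(T[:,0]-13)<8
print("handle",k.sum(),np.percentile(T[k],[2,10,50,90,98],axis=0).round(1).tolist())
# slot mouth centre from picture 2, both views
for n,b,th in (("top",(192,195,10,18),48),("side",(280,262,28,20),155)):
    im,d=load(n,2); g=cv2.cvtColor(im,cv2.COLOR_RGB2GRAY); x,y,w,h=b
    if n=="side": # mouth outline corners read from the printed grey values
        c=np.array([[283.0,270.6],[288.0,266.2],[303.2,274.9],[299.0,279.6]]); Pc=onz("side",c[:,0],c[:,1],.07)
        print("side corners",Pc[:,:2],Pc.mean(0),np.linalg.norm(np.diff(Pc,axis=0),axis=1))
    else:
        mm=np.zeros(g.shape,np.uint8); mm[y:y+h,x:x+w]=g[y:y+h,x:x+w]<th; mm[:,:194]=0 if 0 else mm[:,:194]
        kk,L,S,C=cv2.connectedComponentsWithStats(mm); i=L[204,197]; v,u=np.nonzero(L==i); print(S[i],C[i])
        Pc=onz("top",u,v,.07); print("top slot",onz("top",*C[i],.07),cv2.minAreaRect((Pc[:,:2]*1000).astype(np.float32)))
E
```

```text
t 16.35 p [ 0.5678 -0.2603  0.2015] tooly 4.02 tilt [ 0.0041 -0.0016] F [-0.3 -0.  -1. ] w 0.0311 gf 59.456448554992676
 shift cm [50.09 -2.73  0.04]
 wz 0.302
handle 39 [[7.3, -8.8, -33.0], [9.8, -6.2, -32.2], [12.1, 2.7, -26.5], [13.6, 12.6, -4.9], [15.5, 14.7, -2.3]]
[193 197   9  14  76] [197.0658 203.5263]
top slot [[0.5064 0.2373 0.07  ]] ((506.5486145019531, 237.495849609375), (12.436169624328613, 32.3244514465332), 75.78451538085938)
side corners [[0.5253 0.2419]
 [0.5228 0.2283]
 [0.4884 0.2382]
 [0.4898 0.2515]] [0.5066 0.24   0.07  ] [0.0139 0.0358 0.0133]
```

The gauge is drawn out. The slot centre comes to about (0.5065, 0.238) from both views. Carrying it back.

Request:
arm_command(
  increments=[
    {"dx": 3.0, "dy": -0.2, "dz": 0.0, "wx": 0.0, "wy": 0.0, "wz": 0.02, "grip": 2.5},
    {"dx": 7.5, "dy": -0.4, "dz": 0.0, "wx": 0.0, "wy": 0.0, "wz": 0.05, "grip": 2.5},
    {"dx": 12.0, "dy": -0.6, "dz": 0.0, "wx": 0.0, "wy": 0.0, "wz": 0.08, "grip": 2.5},
    {"dx": 16.5, "dy": -0.9, "dz": 0.0, "wx": 0.0, "wy": 0.0, "wz": 0.11, "grip": 2.5},
    {"dx": 21.0, "dy": -1.1, "dz": 0.0, "wx": 0.0, "wy": 0.0, "wz": 0.14, "grip": 2.5},
    {"dx": 25.5, "dy": -1.4, "dz": 0.0, "wx": 0.0, "wy": 0.0, "wz": 0.17, "grip": 2.5},
    {"dx": 30.0, "dy": -1.6, "dz": 0.0, "wx": 0.0, "wy": 0.0, "wz": 0.2, "grip": 2.5},
    {"dx": 34.5, "dy": -1.8, "dz": 0.0, "wx": 0.0, "wy": 0.0, "wz": 0.23, "grip": 2.5},
    {"dx": 38.5, "dy": -2.0, "dz": 0.0, "wx": 0.0, "wy": 0.0, "wz": 0.26, "grip": 2.5},
    {"dx": 41.5, "dy": -2.2, "dz": 0.0, "wx": 0.0, "wy": 0.0, "wz": 0.3, "grip": 2.5},
  ],
)

```text
clock: 17.35
eef_pos: [0.5143, 0.1549, 0.198]
tool_rot: [0.783, 0.622, -0.001, -0.001]
ft_force: [1.0, 0.7, -1.2]
grip_width: 0.0313
grasp_force: 59.5
```

Request:
arm_command(
  increments=[
    {"dx": 0.0, "dy": 0.0, "dz": 0.0, "wx": 0.0, "wy": 0.0, "wz": 0.0, "grip": 2.5},
    {"dx": 0.0, "dy": 0.0, "dz": 0.0, "wx": 0.0, "wy": 0.0, "wz": 0.0, "grip": 2.5},
    {"dx": 0.0, "dy": 0.0, "dz": 0.0, "wx": 0.0, "wy": 0.0, "wz": 0.0, "grip": 2.5},
  ],
)

```text
clock: 17.65
eef_pos: [0.5154, 0.1517, 0.1986]
tool_rot: [0.784, 0.621, -0.001, -0.0]
ft_force: [0.3, 0.1, -1.3]
grip_width: 0.0312
grasp_force: 59.5
```

```bash
python3 - <<'E'
from h import *
go([.506,.2383,.20],-13)
im,d=viewer.camera("top"); np.savez("top9.npz",im=im,d=d)
from h import *
def edge(row,a,b,th):
    x=im[row,a:b,0].astype(float); i=np.nonzero(np.diff(np.sign(x-th)))[0][0]; return a+i+(x[i]-th)/(x[i]-x[i+1])
for r in (181,183,185,187): print(r,[int(x) for x in im[r,394:432,0]])
E
```

```text
t 17.65 p [0.5154 0.1517 0.1986] tooly -13.21 tilt [-0.0013 -0.0008] F [ 0.3  0.1 -1.3] w 0.0312 gf 59.509236216545105
 shift cm [ 8.22 -2.89 -0.15]
 wz -0.004
181 [122, 85, 60, 57, 81, 131, 168, 182, 178, 181, 182, 179, 179, 180, 178, 180, 180, 179, 179, 175, 148, 86, 67, 113, 167, 180, 178, 180, 180, 180, 178, 180, 181, 181, 181, 179, 181, 179]
183 [144, 103, 66, 57, 71, 120, 168, 179, 181, 180, 180, 181, 180, 182, 179, 181, 180, 179, 180, 175, 146, 86, 68, 114, 166, 180, 181, 181, 179, 180, 179, 179, 179, 180, 180, 179, 180, 179]
185 [152, 116, 70, 56, 69, 117, 166, 179, 180, 180, 180, 180, 180, 179, 180, 182, 179, 182, 179, 175, 150, 96, 76, 117, 166, 180, 180, 180, 178, 180, 180, 180, 179, 180, 181, 181, 179, 179]
187 [160, 131, 77, 54, 67, 116, 166, 178, 181, 182, 180, 180, 179, 179, 181, 180, 182, 180, 181, 176, 156, 108, 75, 109, 158, 176, 180, 180, 180, 180, 180, 179, 180, 180, 180, 179, 180, 178]
```

The gap still reads about 6 mm. Move over the slot.

Request:
arm_command(
  increments=[
    {"dx": 4.0, "dy": -1.4, "dz": 0.0, "wx": 0.0, "wy": 0.0, "wz": 0.0, "grip": 2.5},
    {"dx": 7.0, "dy": -2.5, "dz": 0.0, "wx": 0.0, "wy": 0.0, "wz": 0.0, "grip": 2.5},
    {"dx": 8.2, "dy": -2.9, "dz": 0.0, "wx": 0.0, "wy": 0.0, "wz": 0.0, "grip": 2.5},
    {"dx": 8.2, "dy": -2.9, "dz": 2.0, "wx": 0.0, "wy": 0.0, "wz": 0.0, "grip": 2.5},
    {"dx": 8.2, "dy": -2.9, "dz": 4.0, "wx": 0.0, "wy": 0.0, "wz": 0.0, "grip": 2.5},
    {"dx": 8.2, "dy": -2.9, "dz": 4.0, "wx": 0.0, "wy": 0.0, "wz": 0.0, "grip": 2.5},
    {"dx": 8.2, "dy": -2.9, "dz": 4.0, "wx": 0.0, "wy": 0.0, "wz": 0.0, "grip": 2.5},
  ],
)

```text
clock: 18.4
eef_pos: [0.5062, 0.2378, 0.1592]
tool_rot: [0.784, 0.621, -0.001, -0.0]
ft_force: [1.1, 0.4, -1.0]
grip_width: 0.0311
grasp_force: 59.6
```

```bash
python3 - <<'E'
from h import *
np.set_printoptions(precision=4,suppress=True)
im2,d2=viewer.camera("side"); np.savez("side9.npz",im=im2,d=d2)
go([.506,.2383,.09],-13)
s=monitor.get_obs(); R=Ro.from_quat(s['tool_rot']).as_matrix(); p=s['eef_pos']
H=cv2.cvtColor(im2,cv2.COLOR_RGB2HSV); q=np.zeros(d2.shape,bool); q[170:260,265:315]=1
m=q&(H[...,0]>=22)&(H[...,0]<=34)&(H[...,1]>120)&(H[...,2]>60); m=cv2.erode(m.astype(np.uint8),np.ones((3,3)))>0; P,u,v=pts("side",d2,m); T=(P-p)@R*1000
print("handle",len(T),u.mean(),v.max(),np.percentile(T,[2,10,50,90,98],axis=0).round(1).tolist())
cv2.imwrite("pics/s8.png",cv2.resize(im2[190:310,240:360],(500,500),interpolation=2)[...,::-1])
E
```

```text
t 18.45 p [0.5068 0.2382 0.1601] tooly -13.26 tilt [0.0008 0.0001] F [0.7 0.2 0.1] w 0.0312 gf 59.603732228279114
 shift cm [-0.01 -0.09  7.01]
 wz -0.004
handle 314 287.27070063694265 242 [[3.6, -16.8, -30.1], [10.9, -13.9, -28.3], [12.2, -2.8, -10.6], [13.0, 8.3, 7.2], [13.4, 10.7, 10.1]]
```

View pics/s8.png

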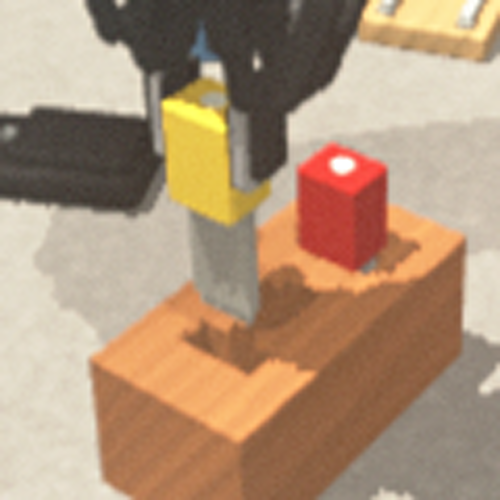

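The blade hangs upright right over the slot. Lowering.

Request:
arm_command(
  increments=[
    {"dx": 0.0, "dy": 0.0, "dz": 1.0, "wx": 0.0, "wy": 0.0, "wz": 0.0, "grip": 2.5},
    {"dx": 0.0, "dy": 0.0, "dz": 2.0, "wx": 0.0, "wy": 0.0, "wz": 0.0, "grip": 2.5},
    {"dx": 0.0, "dy": 0.0, "dz": 3.0, "wx": 0.0, "wy": 0.0, "wz": 0.0, "grip": 2.5},
    {"dx": 0.0, "dy": 0.0, "dz": 3.0, "wx": 0.0, "wy": 0.0, "wz": 0.0, "grip": 2.5},
  ],
)

```text
clock: 18.85
eef_pos: [0.5048, 0.2383, 0.1272]
tool_rot: [0.784, 0.621, -0.002, -0.0]
ft_force: [-0.8, -0.4, -2.2]
grip_width: 0.031
grasp_force: 59.6
```

Request:
arm_command(
  increments=[
    {"dx": 0.0, "dy": 0.0, "dz": 1.0, "wx": 0.0, "wy": 0.0, "wz": 0.0, "grip": 2.5},
    {"dx": 0.0, "dy": 0.0, "dz": 2.0, "wx": 0.0, "wy": 0.0, "wz": 0.0, "grip": 2.5},
    {"dx": 0.0, "dy": 0.0, "dz": 3.0, "wx": 0.0, "wy": 0.0, "wz": 0.0, "grip": 2.5},
    {"dx": 0.0, "dy": 0.0, "dz": 3.8, "wx": 0.0, "wy": 0.0, "wz": 0.0, "grip": 2.5},
    {"dx": 0.0, "dy": 0.0, "dz": 3.8, "wx": 0.0, "wy": 0.0, "wz": 0.0, "grip": 2.5},
  ],
)

```text
clock: 19.35
eef_pos: [0.505, 0.2384, 0.0895]
tool_rot: [0.784, 0.621, -0.002, -0.0]
ft_force: [0.0, -0.8, -1.2]
grip_width: 0.031
grasp_force: 59.6
```

Request:
arm_command(
  increments=[
    {"dx": 0.0, "dy": 0.0, "dz": 0.2, "wx": 0.0, "wy": 0.0, "wz": 0.0, "grip": 2.5},
    {"dx": 0.0, "dy": 0.0, "dz": 0.4, "wx": 0.0, "wy": 0.0, "wz": 0.0, "grip": 2.5},
    {"dx": 0.0, "dy": 0.0, "dz": 0.4, "wx": 0.0, "wy": 0.0, "wz": 0.0, "grip": 2.5},
  ],
)

```text
clock: 19.65
eef_pos: [0.5063, 0.239, 0.0874]
tool_rot: [0.784, 0.621, 0.0, 0.0]
ft_force: [1.1, -0.1, -1.2]
grip_width: 0.0312
grasp_force: 59.6
```

Request:
arm_command(
  increments=[
    {"dx": 0.0, "dy": 0.0, "dz": 0.1, "wx": 0.0, "wy": 0.0, "wz": 0.0, "grip": 2.5},
    {"dx": 0.0, "dy": 0.0, "dz": 0.2, "wx": 0.0, "wy": 0.0, "wz": 0.0, "grip": 2.5},
  ],
)

```text
clock: 19.85
eef_pos: [0.5064, 0.239, 0.0856]
tool_rot: [0.784, 0.621, 0.0, 0.0]
ft_force: [-0.5, 0.3, -0.5]
grip_width: 0.0312
grasp_force: 59.6
```

Request:
arm_command(
  increments=[
    {"dx": 0.0, "dy": 0.0, "dz": 0.05, "wx": 0.0, "wy": 0.0, "wz": 0.0, "grip": 2.5},
    {"dx": 0.0, "dy": 0.0, "dz": 0.1, "wx": 0.0, "wy": 0.0, "wz": 0.0, "grip": 2.5},
  ],
)

```text
clock: 20.05
eef_pos: [0.5064, 0.2391, 0.0853]
tool_rot: [0.784, 0.621, 0.0, 0.0]
ft_force: [-2.0, -1.4, 7.5]
grip_width: 0.0316
grasp_force: 60.7
```

Contact at z 0.0853, so the shoulders are on the rack. Release, rise and check.

Request:
arm_command(
  increments=[
    {"dx": 0.0, "dy": 0.0, "dz": -0.1, "wx": 0.0, "wy": 0.0, "wz": 0.0, "grip": 3.4},
    {"dx": 0.0, "dy": 0.0, "dz": -0.1, "wx": 0.0, "wy": 0.0, "wz": 0.0, "grip": 4.0},
    {"dx": 0.0, "dy": 0.0, "dz": -0.1, "wx": 0.0, "wy": 0.0, "wz": 0.0, "grip": 6.0},
    {"dx": 0.0, "dy": 0.0, "dz": -0.1, "wx": 0.0, "wy": 0.0, "wz": 0.0, "grip": 6.0},
    {"dx": 0.0, "dy": 0.0, "dz": -3.0, "wx": 0.0, "wy": 0.0, "wz": 0.0, "grip": 6.0},
    {"dx": 0.0, "dy": 0.0, "dz": -7.0, "wx": 0.0, "wy": 0.0, "wz": 0.0, "grip": 6.0},
    {"dx": 0.0, "dy": 0.0, "dz": -10.0, "wx": 0.0, "wy": 0.0, "wz": 0.0, "grip": 6.0},
    {"dx": 5.0, "dy": -4.0, "dz": -10.0, "wx": 0.0, "wy": 0.0, "wz": 0.0, "grip": 6.0},
    {"dx": 8.0, "dy": -7.0, "dz": -10.0, "wx": 0.0, "wy": 0.0, "wz": 0.0, "grip": 6.0},
    {"dx": 8.0, "dy": -7.0, "dz": -10.0, "wx": 0.0, "wy": 0.0, "wz": 0.0, "grip": 6.0},
  ],
)

```text
clock: 21.05
eef_pos: [0.4539, 0.3367, 0.1845]
tool_rot: [0.782, 0.624, 0.0, -0.001]
ft_force: [-0.1, -0.8, -0.4]
grip_width: 0.0601
grasp_force: 0.0
```

```bash
python3 - <<'E'
from h import *
np.set_printoptions(precision=4,suppress=True)
go()
c={}
for n,k in(("top",(180,185,65,40)),("side",(275,225,65,65))):
    im,d=viewer.camera(n); H=cv2.cvtColor(im,cv2.COLOR_RGB2HSV); x,y,w,h=k
    yy,xx=np.mgrid[:400,:640]; o,r=ray(n,xx.ravel(),yy.ravel()); Z=(o[2]+r[:,2]*d.ravel()).reshape(400,640)
    q=np.zeros(d.shape,bool); q[y:y+h,x:x+w]=1; wm=q&(H[...,1]<90)&(Z>.106)&(Z<.13)
    kk,L,S,C=cv2.connectedComponentsWithStats(wm.astype(np.uint8)); c[n]=sorted([tuple(C[i]) for i in range(1,kk) if S[i,4]>3])
    m=q&(H[...,0]>=22)&(H[...,0]<=34)&(H[...,1]>120)&(Z>.1); print(n,c[n],m.sum(),"topz",np.percentile(Z[m],90) if m.any() else None)
    if n=="top":
        for r_ in (183,185,187): print(r_,[int(x) for x in im[r_,394:432,0]])
for a,b in zip(c["top"],c["side"]): print(meet(("top",)+a,("side",)+b))
E
```

```text
t 21.05 p [0.4539 0.3367 0.1845] tooly -12.85 tilt [-0.0004  0.0021] F [-0.1 -0.8 -0.4] w 0.0601 gf 0.0
top [(np.float64(191.76470588235293), np.float64(200.23529411764707)), (np.float64(227.4), np.float64(209.4))] 170 topz 0.11715567951190178
183 [157, 115, 73, 61, 81, 132, 182, 193, 194, 194, 193, 194, 194, 194, 194, 193, 193, 193, 193, 190, 161, 96, 73, 123, 178, 194, 193, 194, 194, 192, 194, 194, 193, 194, 193, 194, 192, 192]
185 [164, 126, 78, 61, 75, 128, 179, 191, 194, 195, 193, 194, 194, 193, 195, 193, 193, 193, 194, 189, 164, 106, 81, 125, 179, 193, 192, 193, 192, 193, 192, 193, 193, 194, 193, 194, 193, 192]
187 [172, 140, 82, 61, 71, 125, 180, 192, 191, 192, 195, 194, 194, 192, 194, 194, 193, 193, 193, 190, 169, 117, 84, 120, 170, 191, 195, 193, 193, 194, 192, 195, 194, 194, 194, 193, 194, 193]
side [(np.float64(292.8095238095238), np.float64(251.57142857142858))] 302 topz 0.11608506222217994
(array([0.506 , 0.2386, 0.115 ]), np.float64(0.0003480275570653027))
```

The gauge's top is at z 0.115, within about 1 mm of the slot centre, the gap is unchanged, and the gripper is clear.

```bash
python3 -c "
from workcell import job; print(job.job_done())"
```

```text
the job is handed in; nothing more can be done
None
```

I handed the job in at about 21 s of the 64 s: the slide pinched the blade and the gap then read about 6 mm in the top view, the yellow gauge is back fully home in its slot, and I touched nothing else; the hand-in gave no verdict.

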